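# Feed a lino strip through the bench trimmer to its length stop with the push stick

## Robot

A 6-joint arm with a two-finger parallel gripper is mounted at the origin on the work surface. World frame = base frame: x ahead of the robot, y to its left, z up, the work surface at z = 0. Lengths are in m, angles in degrees, forces in N, time in s.
With the tool pointing down it reaches from about 0.3 to 0.75 m from the base axis. Payload 8.5 kg.
Tool frame: the origin (TCP) lies midway between the tips of the shut fingers; the grasp point (between the pads) lies 19 mm behind it; z points along the fingers, y is the direction in which the jaws open and shut (so a half turn about z gives the same grasp; the last joint's range is limited). The gripper opens to 85 mm and grips with 20 to 120 N. Pads are 22 mm wide; open, the fingers measure 114 mm over their backs; the gripper's body (76 mm by 85 mm) begins 54 mm behind the grasp point. The pads swing forward as they close: fully open they stand 13 mm farther back than shut.
Start: joints at [-85.904, 21.807, 74.336, -0, 83.858, -12.336], TCP at [0.156, -0.528, 0.231] pointing down, gripper open.
Joint ranges: [-178.18, 178.18], [-50.72, 133.34], [12.68, 142.11], [-81.47, 261.47], [9.98, 163.14], [-165.26, 165.26]. Speed limits (degrees/s): [136.94, 136.94, 180, 180, 180, 180].

## Interface

Orientations are given as a 3x3 rotation matrix whose columns are the frame's x, y, z axes.
In Python, from rig import env, eyes, close_job gives the robot as it stands.
- The arm moves only by the tool jog_arm, never from a script. Its argument "deltas" is one flat list of numbers, 7 for each row, row after row: the shift along the tool's x, y, z in units of 0.75 m (1.0 is 0.75 m), then the turn, a rotation vector about the tool's x, y, z in units of 180 degrees (1.0 is 180 degrees), then the gripper command: -1 is fully open, 1 is shut, values between are in proportion. In form: [dx, dy, dz, ax, ay, az, fingers, dx, dy, dz, ax, ay, az, fingers, ...]. A call has 1 to 12 rows; each row is the pose to reach, as a shift and turn from the pose commanded when the call began, along the tool's axes at that moment, turning the shorter way round; what a row does not reach only later rows make up. A row lasts 1/12 s, in which the tool goes at most 41.7 mm and 7.16 degrees, less where a joint would pass 70% of its speed; a pose out of reach is approached as far as the arm can. A call with a number of a shift or a turn outside -1 to 1 is refused whole. A call with a gripper value outside its range is refused whole. The fingers move at their own pace and stop on an object; "grip_force" is the grip in N (left out, the last holds). Time passes only in rows, so rows that repeat a pose let the fingers close. It gives the time, the measured TCP pose, the force and the opening at its end, in the units of the state.
- env.observe(): the state, without advancing time (a new reading comes with each control period).
- eyes.get_image(name): name is "scene" or "side" or "wrist"; returns the picture (480x640x3 uint8, red, green, blue); there is no depth.
- eyes.camera_params(name): a dict with "intrinsics" (3x3 intrinsics, pixels), "k1" (the pictures are not rectified: a ray, as slopes to the right and down, at radius r is drawn at 1 + k1 r^2 times it, then the intrinsics apply), "R" (3x3) and "t" (3): a world point X has camera coordinates R X + t; the wrist camera has in their place "mount" (4x4, takes a point from camera to tool coordinates, whose origin is the TCP and whose axes are the flange's). Camera axes: x right, y down, z forward; pixel columns grow to the right and rows downward; lengths in m; the calibration is good to about 2 mm. A picture is of the moment at which its call begins: read the wrist's pose just before it. camera_params takes no time and is no camera call.
- close_job(): hands the job in, once; it reports no verdict.
The state is a dict: "time_s": time; "q": joint angles; "qvel": joint speeds; "joint_efforts": joint torques, N m; "position": TCP position; "tool_rot": TCP orientation; "ft_force": force on the tool from outside, world axes, zero at the start; "wrist_torque": the same for the moment, N m; "grip_width": finger opening in m.
Only numpy, scipy, OpenCV 4.12 (cv2) and the standard library are available. Lean on these libraries where they do the work, as an engineer would, in place of code of your own. Each camera call takes 0.05 s, during which the arm holds its last target.

## Task

Get the lino-faced strip ready for cutting: take the push stick from its rest and, touching the strip only with the stick, feed it through the trimmer's guide channel, past the spring pad, until it is fully home against the tip of the length stop. Hold it pressed firmly home for a moment, but gently enough that the clamped stop is not shifted; then draw the stick out, leaving the strip against the stop, lay the stick back in its rest as you found it, and leave the other things on the bench alone.

Things in the scene. Friction and masses are not known exactly. Their poses are not given: they have to be found in the camera images.
- trimmer: Bench strip trimmer, green base with aluminium bed, fixed to the table. Origin on the table below the channel mouth, z up; the feed goes to its own -y. Flat bed 50 mm above the table, 104 mm wide, from y=+200 (infeed end) to y=-240 mm; from +60 to +200 it is open. The head (195 mm high, 75 mm to either side) stands at y=-80 to -130, blade parked 40 mm above the bed, red lever raised behind it.
- channel_mouth (a point): Middle of the guide channel's mouth, at bed height; axes as the trimmer. The channel runs from here to y=-240 mm, 32 mm wide, between 20 mm high walls 14 mm thick (fence on the +x side). Before it two flared wings open evenly from 32 mm at y=0 to 60 mm at y=+60. A clear guard covers it from y=-36 to -92, underside 26 mm above the bed.
- spring_pad (a point): Middle of the white sprung pad in the near (-x) wall, 80 mm past the mouth; it spans 58 mm along y, with ramps at both ends. At rest it leaves 25 mm to the fence; it yields up to 7 mm and presses the strip on the fence. Pushing the strip in peaks at about 4 to 10 N, the drag after that is about 2 to 8 N. A push that has risen 4 to 7 N above the drag seats the strip well on the stop.
- stop: The length stop: dark steel block in the channel, clamped over the fence by a brass thumbscrew. Origin: middle of the lower edge of its strip-side (+y) face, at bed height, 150 to 180 mm past the mouth; axes as the trimmer. A brass-tipped adjusting screw stands 3 to 28 mm out of that face, set differently each time; its tip is what the strip meets. The clamp holds about 9 N, then slips.
- strip: The strip to feed: plywood with grey lino on top, 28 mm wide (x), 100 mm long (y), 14 mm thick, about 50 g. Origin at the centre of its underside. It lies on the infeed bed roughly in line with the channel, its front end (own -y) between the flared wings, 28 to 55 mm short of the mouth.
- strip_front (a point): Centre of the strip's front end face, 50 mm to -y of its origin, 7 mm above its underside.
- stick: Push stick, 75 g, 275 mm long along its own y, nose to -y. Origin at mid-length on its flat underside. Red grip y=+27.5 to +137.5 mm, 16 mm wide (x), 34 mm high; pale blade 12 mm wide, 16 mm high; black rubber nose 20 mm wide, 16 mm high, its flat face at y=-137.5. Lying in the rest, its y is the rest's y.
- stick_grip (a point): Where to pinch the stick's red grip across its 16 mm width: 60 mm to +y of its origin, 22 mm above its underside, clear of the saddles.
- rest: Wooden push-stick rest, fixed on the table; origin under its centre, z up. Base board 56 x 270 x 8 mm (long along y), two saddles 18 mm thick at y=+122 and y=-50 mm, floors 30 mm above the table, 30 mm wide (x) between 14 mm high cheeks, open above. The stick lies with its origin above the rest's origin within some mm, nose to the rest's -y.
- gouge_red: bystander: red-handled lino gouge, 140 mm long, 31 mm high, lying on the bench
- gouge_yellow: bystander: yellow-handled lino gouge, same size
- lino_plate: bystander: carved grey lino plate, 110 x 150 x 4 mm
- brayer: bystander: ink roller with a wooden handle, about 160 x 105 mm, 36 mm high
- spare_strip: bystander: another lino-faced strip, 28 x 120 x 14 mm, lying on the table
- offcut: bystander: a short lino-faced offcut, 28 x 40 x 14 mm
- pencil: bystander: a dark pencil, 165 mm long, 7 mm thick

How it is judged (in metres and radians):
On the way, in this order (a step that is already met when the one before it is completed fails the run):
1. the push stick is lifted clear of its rest (z of stick in the frame of rest above 0.055 m), for 0.1 s.
2. the push stick holds the strip pressed home: more than 2 N on the length stop for 0.3 s (contact force between strip and stop above 2 N and contact force between stick and strip above 2 N), for 0.3 s.
At the end, for the whole second after the job is handed in: Strip in the channel, its front end touching the stop, in line within 0.05 rad; stop within 1.5 mm of its setting; push stick released and upright in both saddles of its rest, nose as it was, within 10 mm across and 25 mm along; all at rest (contact force between strip and stop above 0.1 N and y of strip_front in the frame of stop below 0.031 m and horizontal distance between strip_front and stop below 0.033 m and distance of stop from where it was at the start of the episode below 0.0015 m and angle between the y axis of strip and the y axis of trimmer, either way round below 0.05 rad and linear speed of each of strip, stick below 0.01 m/s and x of stick in the frame of rest between -0.01 and 0.01 m and y of stick in the frame of rest between -0.025 and 0.025 m and z of stick in the frame of rest between 0.027 and 0.034 m and angle between stick's own z axis and vertical below 0.12 rad and y of stick_grip in the frame of rest above 0.02 m).
It fails at once if the length stop is shifted by more than 1.5 mm (distance of stop from where it was at the start of the episode above 0.0015 m).
It fails at once if the gripper touches the strip (contact force between the fingers and strip above 0.5 N).
It fails at once if another thing on the bench is moved by more than 20 mm (distance of any of gouge_red, gouge_yellow, lino_plate, brayer, spare_strip, offcut, pencil from where it was at the start of the episode above 0.02 m).
It also fails if it takes over 61 s, if anything falls off the work surface, if the arm or the gripper's body presses on something with over 40 N, if the wrist force passes 120 N, or if a joint passes its speed limit or range.

## Working session

There is one attempt and no reset: what is moved stays moved. The work goes in short steps, Python scripts to look and compute and a tool call to move; the robot and the scene stay as the last step left them, time stands still between calls to the robot, and variables do not carry over. Pictures are saved under pics/ and viewed, and the job is handed in when it is done.

Besides the shell and the picture viewer there is one more tool, called after "Emit:" as name(argument=value, ...) on one line, values as JSON. jog_arm: Moves the arm, as the interface text tells. Its arguments: {"type":"object","properties":{"deltas":{"type":"array"},"grip_force":{"type":"number"}},"required":["deltas"]}

```bash
ls; mkdir -p pics; python3 - <<'E'
from rig import env, eyes
import cv2
print(env.observe())
for n in ["scene","side","wrist"]:
    im=eyes.get_image(n); cv2.imwrite(f"pics/{n}0.png",im[:,:,::-1])
    print(n,eyes.camera_params(n))
E
```

```text
pics
{'time_s': 0.0, 'q': array([-8.59032441e+01,  2.18399869e+01,  7.43859496e+01, -5.30831239e-04,
        8.38592309e+01, -1.23367092e+01]), 'qvel': array([ 0.04043932,  0.05279784, -0.03723834,  0.02874168,  0.00108617,
        0.05041421]), 'joint_efforts': array([-8.96797010e-04, -4.48461235e+01, -2.31278837e+01, -2.00517156e-04,
        4.77121241e-03, -8.99898929e-07]), 'position': array([ 0.15556031, -0.52722134,  0.23071415]), 'tool_rot': array([[ 9.59148637e-01,  2.82902595e-01, -1.15381524e-04],
       [ 2.82902450e-01, -9.59147542e-01,  1.48199435e-03],
       [ 3.08592142e-04, -1.45409458e-03, -9.99998895e-01]]), 'ft_force': array([-0.32443735,  0.21430522,  0.575156  ]), 'wrist_torque': array([ 0.02633816, -0.00388764, -0.0023732 ]), 'grip_width': 0.08543946158093296}
scene {'intrinsics': array([[437.50526951,   0.        , 312.81053794],
       [  0.        , 437.50526951, 236.46098454],
       [  0.        ,   0.        ,   1.        ]]), 'k1': -0.004108349012911059, 'R': array([[ 0.10550202,  0.99441723,  0.00192531],
       [ 0.86498539, -0.09081454, -0.49351089],

[... 360 characters left out ...]
      [-0.29096598,  0.58611311, -0.75618134],
       [ 0.32283063, -0.68387575, -0.65428918]]), 't': array([0.44920068, 0.21181833, 1.0756106 ])}
wrist {'intrinsics': array([[385.90708655,   0.        , 324.35240981],
       [  0.        , 385.90708655, 236.58918433],
       [  0.        ,   0.        ,   1.        ]]), 'k1': -0.0559771731862226, 'mount': array([[-1.26055757e-03, -9.56950848e-01, -2.90247285e-01,
         7.38443655e-02],
       [ 9.99998703e-01, -1.49723505e-03,  5.93371303e-04,
         3.98845091e-04],
       [-1.00239558e-03, -2.90246161e-01,  9.56951494e-01,
        -1.42201635e-01],
       [ 0.00000000e+00,  0.00000000e+00,  0.00000000e+00,
         1.00000000e+00]])}
```

View pics/scene0.png

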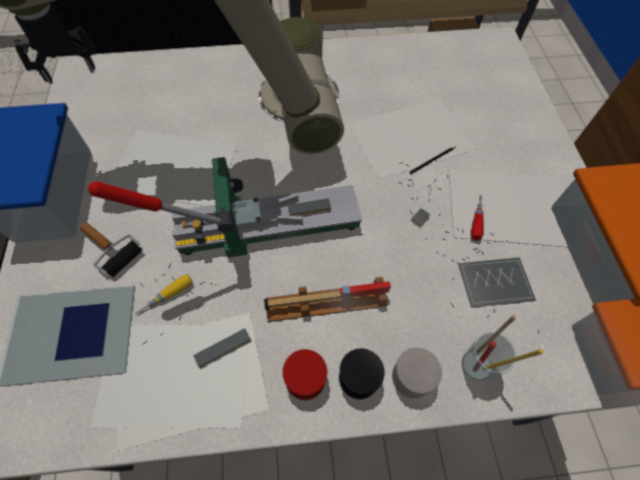

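View pics/side0.png

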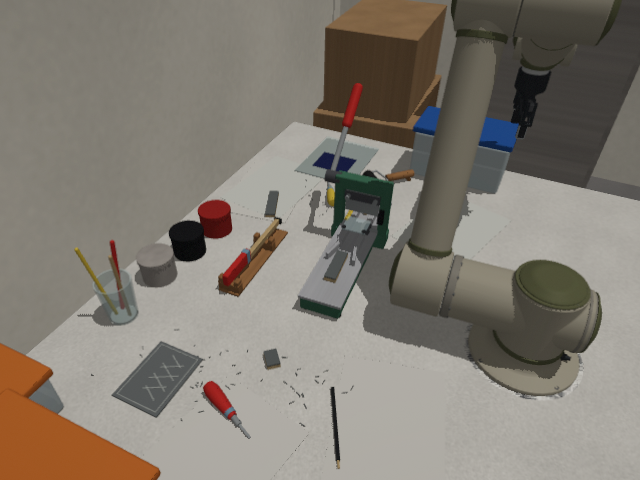

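View pics/wrist0.png

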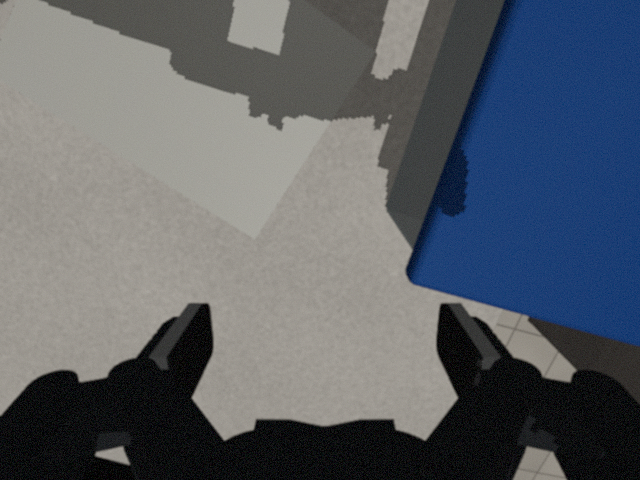

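The trimmer runs right to left in the scene view, from about (360,210) to (175,240). The stick is in its rest with its nose at (266,303) and its grip end at (389,288). Next I'll zoom in on these.

```bash
cat > h.py <<'E'
import numpy as np, cv2
from rig import env, eyes
from scipy.optimize import least_squares
def proj(cp,X,T=None):
    X=np.atleast_2d(X)
    if 'mount' in cp:
        M=T@cp['mount']; c=(X-M[:3,3])@M[:3,:3]
    else: c=X@cp['R'].T+cp['t']
    s=c[:,:2]/c[:,2:]; s=s*(1+cp['k1']*(s**2).sum(1,keepdims=True))
    K=cp['intrinsics']; return s@K[:2,:2].T+K[:2,2]
def ray(cp,uv,T=None):
    K=cp['intrinsics']; d=(np.array(uv,float)-K[:2,2])/np.array([K[0,0],K[1,1]])
    s=d.copy()
    for _ in range(20): s=d/(1+cp['k1']*(s@s))
    v=np.array([s[0],s[1],1.])
    if 'mount' in cp:
        M=T@cp['mount']; return M[:3,3],M[:3,:3]@v
    return -cp['R'].T@cp['t'],cp['R'].T@v
def atz(cp,uv,z,T=None):
    o,d=ray(cp,uv,T); return o+d*(z-o[2])/d[2]
def tri(rays):
    A=np.zeros((3,3));b=np.zeros(3)
    for o,d in rays:
        d=d/np.linalg.norm(d);P=np.eye(3)-np.outer(d,d);A+=P;b+=P@o
    x=np.linalg.solve(A,b)
    return x,[np.linalg.norm((np.eye(3)-np.outer(d,d)/(d@d))@(x-o)) for o,d in rays]
def pose():
    o=env.observe();T=np.eye(4);T[:3,:3]=o['tool_rot'];T[:3,3]=o['position'];return T
def move(target_p,target_R,T=None):
    "delta from current pose in jog units"
    from scipy.spatial.transform import Rotation as Ro
    T=pose() if T is None else T
    d=T[:3,:3].T@(np.array(target_p)-T[:3,3])/0.75
    r=Ro.from_matrix(T[:3,:3].T@target_R).as_rotvec()/np.pi
    return np.round(np.r_[d,r],5)
E
python3 - <<'E'
import cv2
a=cv2.imread('pics/scene0.png'); 
cv2.imwrite('pics/s0a.png',cv2.resize(a[170:270,160:370],None,fx=3.8,fy=3.8,interpolation=2))
cv2.imwrite('pics/s0b.png',cv2.resize(a[260:340,250:410],None,fx=5,fy=5,interpolation=2))
a=cv2.imread('pics/side0.png'); 
cv2.imwrite('pics/d0a.png',cv2.resize(a[170:320,290:410],None,fx=4,fy=4,interpolation=2))
cv2.imwrite('pics/d0b.png',cv2.resize(a[200:300,200:300],None,fx=6,fy=6,interpolation=2))
E
```

```text
(no output)
```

View pics/s0a.png

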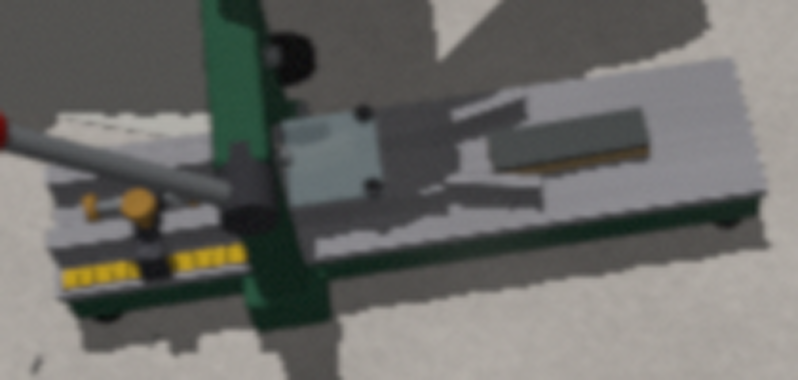

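View pics/s0b.png

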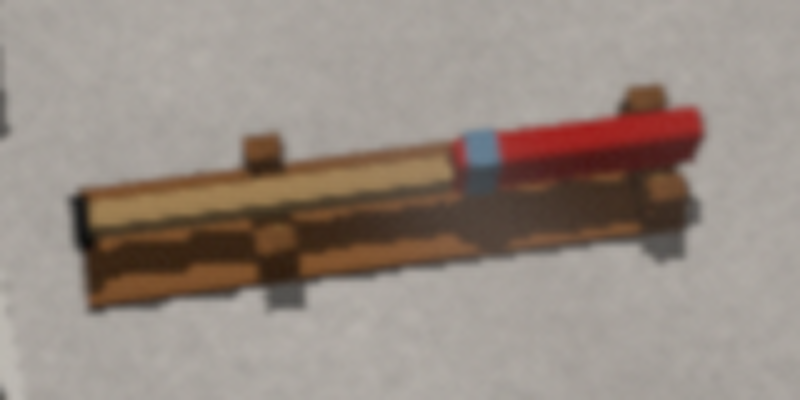

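View pics/d0a.png

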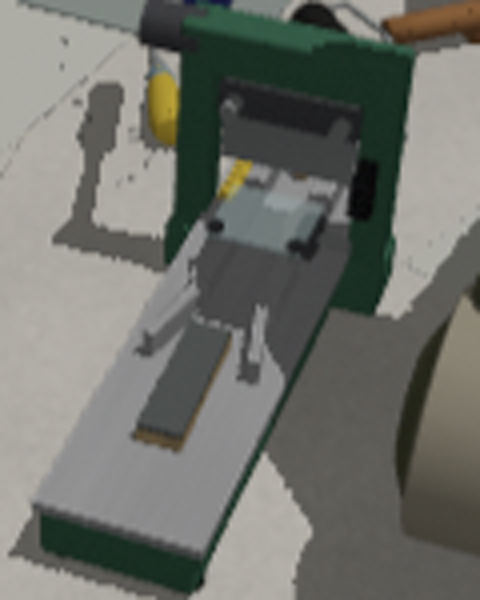

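View pics/d0b.png

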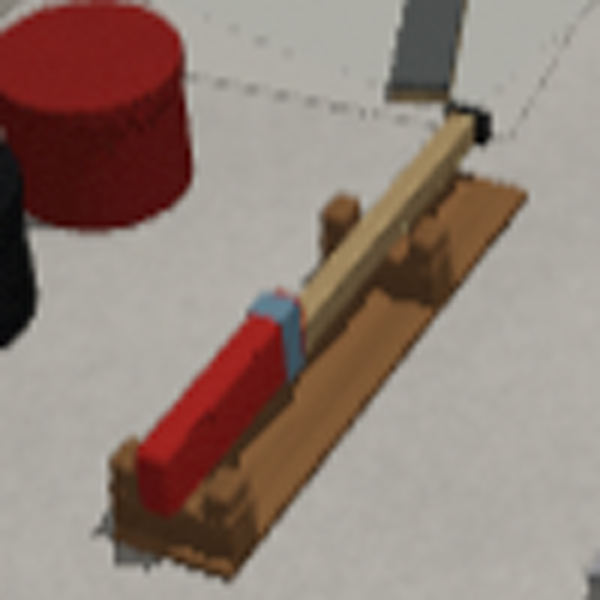

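```bash
cat >> h.py <<'E'
def fit(obs,x0,fz=False):
    "obs: list of (cp,T,uv,local xyz); pose x,y,z,yaw"
    def W(p,L):
        c,s=np.cos(p[3]),np.sin(p[3]);L=np.array(L)
        return np.array([c*L[0]-s*L[1]+p[0],s*L[0]+c*L[1]+p[1],L[2]+p[2]])
    def f(p):
        if fz: p=np.r_[p[:2],x0[2],p[2]]
        return np.concatenate([proj(cp,W(p,L),T)[0]-uv for cp,T,uv,L in obs])
    s=np.array(x0,float); 
    r=least_squares(f,np.r_[s[:2],s[3]] if fz else s,x_scale=0.1)
    return r.x,r.fun.reshape(-1,2).round(1)
E
python3 - <<'E'
from h import *
S=eyes.camera_params('scene');D=eyes.camera_params('side');np.set_printoptions(precision=4,suppress=True)
tr=[(S,None,(353.4,185.8),(-.052,.2,.05)),(S,None,(361.3,220.5),(.052,.2,.05)),(S,None,(177,247.6),(.052,-.24,.05)),
(D,None,(298.7,297),(.052,.2,.05)),(D,None,(341.3,308.7),(-.052,.2,.05))]
print(fit(tr,[.35,0,0,0]))
def s(p): return (p[0]/5+250,p[1]/5+260)
def d(p): return (p[0]/6+200,p[1]/6+200)
# stick top end corners: grip end top
st=[(S,None,s((700,108)),(-.008,.1375,.034)),(S,None,s((703,137)),(.008,.1375,.034)),
(D,None,d((138,455)),(.008,.1375,.034)),(D,None,d((180,463)),(-.008,.1375,.034)),
(S,None,s((70,196)),(-.01,-.1375,.016)),(S,None,s((78,232)),(.01,-.1375,.016)),(D,None,d((490,112)),(-.01,-.1375,.016))]
print('stick',fit(st,[.5,0,.03,0]))
rs=[(S,None,s((645,85)),(-.0,.122,.044)),(S,None,s((270,225)),(.02,-.05,.044))]
def c(p): return (p[0]/3.8+160,p[1]/3.8+170)
print([atz(S,c(p),.064) for p in [(488,140),(640,110),(650,147),(497,172)]])
E
```

```text
(array([ 0.4487, -0.0922, -0.0077,  0.0657]), array([[-0.6, -0.6],
       [ 0.9, -0.3],
       [-1.6,  0.2],
       [-0.6, -0. ],
       [-0.3,  1.2]]))
stick (array([0.667 , 0.0045, 0.0245, 0.0339]), array([[-0.6, -1.5],
       [ 0.5, -0.5],
       [-0.7,  0. ],
       [-1.8,  0.7],
       [-0.5, -0.4],
       [-1.3,  1.1],
       [ 0.6,  0.7]]))
[array([ 0.4457, -0.0613,  0.064 ]), array([0.4331, 0.0357, 0.064 ]), array([0.4614, 0.0384, 0.064 ]), array([ 0.4697, -0.0576,  0.064 ])]
```

```bash
python3 - <<'E'
from h import *
S=eyes.camera_params('scene');D=eyes.camera_params('side');np.set_printoptions(precision=4,suppress=True)
print('lever tip',tri([ray(S,(95,187)),ray(D,(357,88))]))
print('lever knob joint red/grey',tri([ray(S,(158,204)),ray(D,(346,125))]))
print('bin',tri([ray(S,(65,108)),ray(D,(415,130))]), tri([ray(S,(65,108)),ray(D,(517,133))]))
R=lambda a:np.array([[np.cos(a),np.sin(a),0],[np.sin(a),-np.cos(a),0],[0,0,-1.]])
y=np.deg2rad(92)
for p in [(.27,-.2,.36),(.5,.12,.34)]: print(move(p,R(y)))
E
```

```text
lever tip (array([ 0.5592, -0.3759,  0.3407]), [np.float64(0.0023164190205484402), np.float64(0.002316419020548561)])
lever knob joint red/grey (array([ 0.5537, -0.2954,  0.2722]), [np.float64(0.0005034189441862484), np.float64(0.0005034189441860469)])
bin (array([ 0.3771, -0.4384,  0.2848]), [np.float64(0.057251264378397455), np.float64(0.05725126437839748)]) (array([ 0.1652, -0.5818,  0.1871]), [np.float64(0.02297996062802895), np.float64(0.022979960628029157)])
[ 0.2698 -0.3756 -0.1717 -0.0002 -0.0003 -0.4198]
[ 0.6847 -0.6981 -0.1446 -0.0002 -0.0003 -0.4198]
```

Emit:
jog_arm(deltas=[0.27, -0.3756, -0.1717, 0, 0, -0.4198, -1, 0.27, -0.3756, -0.1717, 0, 0, -0.4198, -1, 0.27, -0.3756, -0.1717, 0, 0, -0.4198, -1, 0.27, -0.3756, -0.1717, 0, 0, -0.4198, -1, 0.27, -0.3756, -0.1717, 0, 0, -0.4198, -1, 0.27, -0.3756, -0.1717, 0, 0, -0.4198, -1, 0.27, -0.3756, -0.1717, 0, 0, -0.4198, -1, 0.27, -0.3756, -0.1717, 0, 0, -0.4198, -1, 0.27, -0.3756, -0.1717, 0, 0, -0.4198, -1, 0.27, -0.3756, -0.1717, 0, 0, -0.4198, -1, 0.27, -0.3756, -0.1717, 0, 0, -0.4198, -1, 0.27, -0.3756, -0.1717, 0, 0, -0.4198, -1])

```text
time_s: 1.15
position: [0.2702, -0.1994, 0.3602]
tool_rot: [[-0.039, 0.999, 0.0], [0.999, 0.039, -0.0], [-0.0, 0.0, -1.0]]
ft_force: [0.2, -0.0, 0.1]
grip_width: 0.0859
```

```bash
python3 - <<'E'
from h import *
R=lambda a:np.array([[np.cos(a),np.sin(a),0],[np.sin(a),-np.cos(a),0],[0,0,-1.]])
for p in [(.52,.06,.30)]: print(move(p,R(np.deg2rad(92.5))))
E
```

```text
[ 3.3274e-01  3.4614e-01  8.0240e-02  8.0000e-05  1.5000e-04 -1.5700e-03]
```

Emit:
jog_arm(deltas=[0.333, 0.346, 0.08, 0, 0, 0, -1, 0.333, 0.346, 0.08, 0, 0, 0, -1, 0.333, 0.346, 0.08, 0, 0, 0, -1, 0.333, 0.346, 0.08, 0, 0, 0, -1, 0.333, 0.346, 0.08, 0, 0, 0, -1, 0.333, 0.346, 0.08, 0, 0, 0, -1, 0.333, 0.346, 0.08, 0, 0, 0, -1, 0.333, 0.346, 0.08, 0, 0, 0, -1, 0.333, 0.346, 0.08, 0, 0, 0, -1, 0.333, 0.346, 0.08, 0, 0, 0, -1, 0.333, 0.346, 0.08, 0, 0, 0, -1])

```text
time_s: 2.07
position: [0.5212, 0.0592, 0.2987]
tool_rot: [[-0.034, 0.999, -0.003], [0.999, 0.034, 0.0], [0.0, -0.003, -1.0]]
ft_force: [-0.2, -0.1, -0.1]
grip_width: 0.0853
```

```bash
python3 - <<'E'
from h import *
T=pose(); print(T[:3,3],env.observe()['qvel'].round(2)); im=eyes.get_image('wrist'); np.save('T1.npy',T); cv2.imwrite('pics/w1.png',im[:,:,::-1])
cv2.imwrite('pics/w1b.png',cv2.resize(im[:,:,::-1],(800,600),interpolation=2))
E
```

```text
[0.52120865 0.05917314 0.2987333 ] [-2.23 -2.58  1.1  -0.31  0.19 -1.08]
```

View pics/w1b.png

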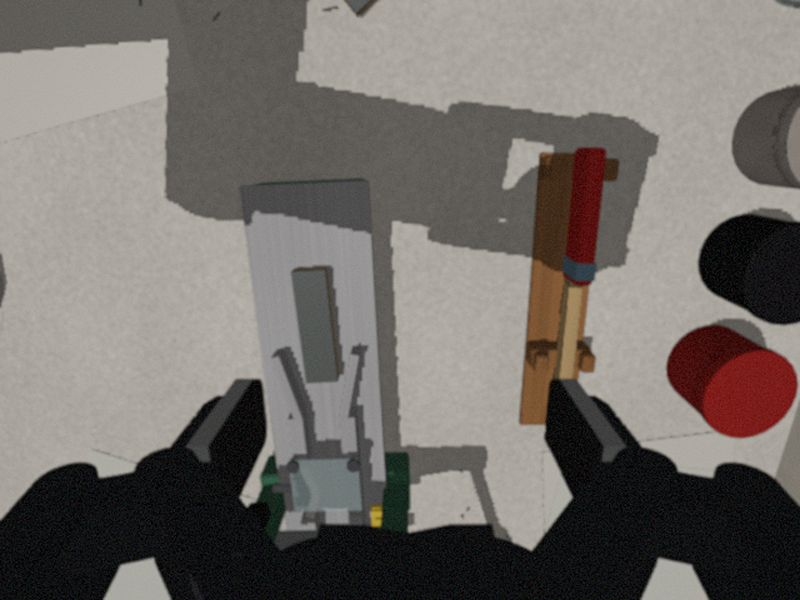

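The wrist view shows the bed (infeed corners about (242,185) and (368,180)), the strip ((293,268) to (338,380)) and the stick and rest on the right. The arm was still settling, so I'll retake it and crop.

```bash
python3 - <<'E'
from h import *
T=pose(); o=env.observe();print(T[:3,3],o['qvel'].round(2)); im=eyes.get_image('wrist'); np.save('T1.npy',T); im=im[:,:,::-1]; cv2.imwrite('pics/w1.png',im)
cv2.imwrite('pics/w1a.png',cv2.resize(im[130:350,180:330],None,fx=2.7,fy=2.7,interpolation=2))
cv2.imwrite('pics/w1c.png',cv2.resize(im[105:345,410:510],None,fx=2.5,fy=2.5,interpolation=2))
cv2.imwrite('pics/w1d.png',cv2.resize(im[340:430,195:345],None,fx=5,fy=5,interpolation=2))
E
```

```text
[0.52072391 0.05836446 0.29945566] [-1.44 -1.68  0.54 -0.14  0.04 -0.41]
```

View pics/w1a.png

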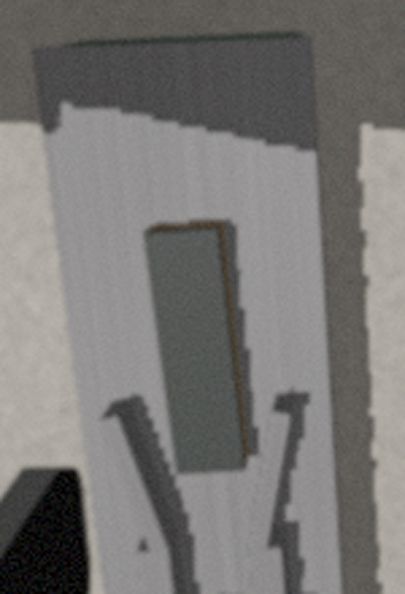

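View pics/w1c.png

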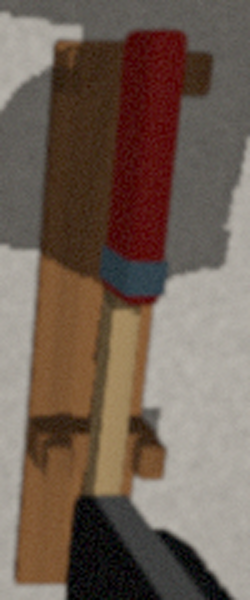

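View pics/w1d.png

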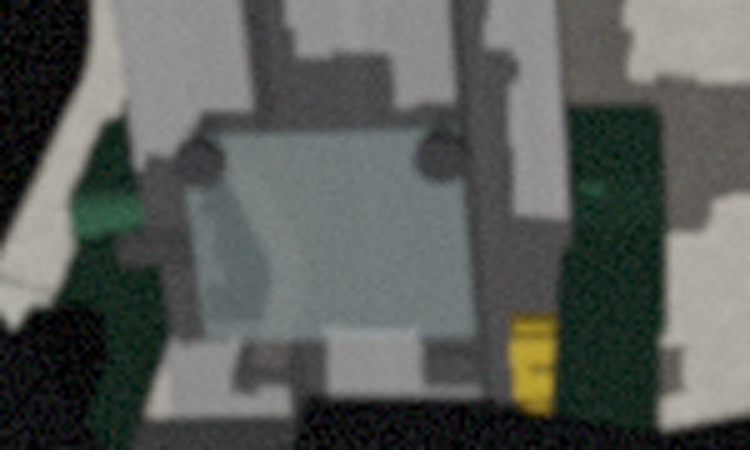

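```bash
python3 - <<'E'
from h import *
S=eyes.camera_params('scene');D=eyes.camera_params('side');W=eyes.camera_params('wrist');T=np.load('T1.npy');np.set_printoptions(precision=4,suppress=True)
a=lambda x,y:(x/2.7+180,y/2.7+130)
c=lambda x,y:(x/2.5+410,y/2.5+105)
d=lambda x,y:(x/5+195,y/5+340)
for n,p in dict(ifL=(35,47),ifR=(307,38),L2=(100,560),R2=(343,590)).items(): print(n,atz(W,a(*p),.05,T))
for n,p in dict(bl=(145,230),br=(218,222),fr=(245,468),fl=(178,472)).items(): print('strip',n,atz(W,a(*p),.064,T))
print('wings top',[ (atz(W,a(*p),.07,T)) for p in [(125,400),(300,395),(143,397)]])
print('guard',[atz(W,d(*p),.076,T) for p in [(220,130),(430,125),(205,335),(475,335)]])
print('stick gripend',[atz(W,c(*p),.064,T) for p in [(127,35),(187,35)]])
print('blade',[atz(W,c(*p),.046,T) for p in [(104,300),(143,300),(88,495),(130,495)]])
tr=[(S,None,(353.4,185.8),(-.052,.2,.05)),(S,None,(361.3,220.5),(.052,.2,.05)),(S,None,(177,247.6),(.052,-.24,.05)),
(D,None,(298.7,297),(.052,.2,.05)),(D,None,(341.3,308.7),(-.052,.2,.05)),(W,T,a(35,47),(-.052,.2,.05)),(W,T,a(307,38),(.052,.2,.05))]
print(fit(tr,[.35,0,0,0])); print(fit(tr,[.35,0,0,0],True))
s=lambda x,y:(x/5+250,y/5+260)
e=lambda x,y:(x/6+200,y/6+200)
st=[(S,None,s(700,108),(-.008,.1375,.034)),(S,None,s(703,137),(.008,.1375,.034)),
(D,None,e(138,455),(.008,.1375,.034)),(D,None,e(180,463),(-.008,.1375,.034)),
(S,None,s(70,196),(-.01,-.1375,.016)),(S,None,s(78,232),(.01,-.1375,.016)),(D,None,e(490,112),(-.01,-.1375,.016)),
(W,T,c(127,35),(-.008,.1375,.034)),(W,T,c(187,35),(.008,.1375,.034))]
print(fit(st,[.6,0,.03,0]));print(fit(st,[.6,0,.03,0],True))
E
```

```text
ifL [0.3874 0.1017 0.05  ]
ifR [0.4883 0.1076 0.05  ]
L2 [ 0.4009 -0.1139  0.05  ]
R2 [ 0.5059 -0.1247  0.05  ]
strip bl [0.4295 0.0366 0.064 ]
strip br [0.4569 0.0405 0.064 ]
strip fr [ 0.466  -0.0604  0.064 ]
strip fl [ 0.439  -0.0632  0.064 ]
wings top [array([ 0.4206, -0.0299,  0.07  ]), array([ 0.4884, -0.0255,  0.07  ]), array([ 0.4276, -0.0284,  0.07  ])]
guard [array([ 0.4313, -0.1332,  0.076 ]), array([ 0.4782, -0.1299,  0.076 ]), array([ 0.4254, -0.1899,  0.076 ]), array([ 0.4884, -0.1872,  0.076 ])]
stick gripend [array([0.647 , 0.1375, 0.064 ]), array([0.6701, 0.1385, 0.064 ])]
blade [array([0.6572, 0.0289, 0.046 ]), array([0.6741, 0.0294, 0.046 ]), array([ 0.6619, -0.063 ,  0.046 ]), array([ 0.6813, -0.0625,  0.046 ])]
(array([ 0.4485, -0.0947, -0.009 ,  0.0629]), array([[-1.5, -0. ],
       [-0.2,  0.2],
       [-2.6,  0.2],
       [-0.2, -0.4],
       [-0. ,  0.9],
       [-0.3, -0.6],
       [ 0.3, -1. ]]))
(array([ 0.4515, -0.0937,  0.0695]), array([[-0.9, -1.7],
       [ 0.8, -1.3],
       [-3.2,  0.1],
       [-1.1, -3. ],
       [-0.6, -1.9],
       [-1.7, -0.5],
       [ 1.2, -1.8]]))
(array([0.6665, 0.002 , 0.023 , 0.0367]), array([[-2. , -1.4],
       [-0.9, -0.5],
       [ 0.3, -0.1],
       [-0.8,  0.6],
       [-1.6, -0. ],
       [-2.4,  1.5],
       [ 1.1,  0.6],
       [ 4.3, -1.4],
       [-3.4, -1.3]]))
(array([0.6663, 0.0022, 0.0499]), array([[-1.6, -3.6],
       [-0.4, -2.6],
       [ 0.6, -1.9],
       [-0.4, -1.3],
       [-1.8, -0.5],
       [-2.4,  1. ],
       [ 0.5, -1.6],
       [ 4.9, -1.6],
       [-2.5, -1.7]]))
```

```bash
cat >> h.py <<'E'
def RT(a): return np.array([[np.cos(a),np.sin(a),0],[np.sin(a),-np.cos(a),0],[0,0,-1.]])
E
python3 - <<'E'
from h import *
print(pose()[:3,3]); print(move((.666,.055,.20),RT(np.pi/2+.053)))
E
```

```text
[0.52046078 0.05789564 0.29997608]
[-1.0190e-02  1.9391e-01  1.3317e-01 -2.1000e-04  5.0000e-05 -6.4400e-03]
```

Emit:
jog_arm(deltas=[-0.01, 0.194, 0.133, 0, 0, -0.006, -1, -0.01, 0.194, 0.133, 0, 0, -0.006, -1, -0.01, 0.194, 0.133, 0, 0, -0.006, -1, -0.01, 0.194, 0.133, 0, 0, -0.006, -1, -0.01, 0.194, 0.133, 0, 0, -0.006, -1, -0.01, 0.194, 0.133, 0, 0, -0.006, -1, -0.01, 0.194, 0.133, 0, 0, -0.006, -1, -0.01, 0.194, 0.133, 0, 0, -0.006, -1, -0.01, 0.194, 0.133, 0, 0, -0.006, -1, -0.01, 0.194, 0.133, 0, 0, -0.006, -1])

```text
time_s: 3.0
position: [0.6659, 0.0561, 0.2023]
tool_rot: [[-0.053, 0.999, 0.003], [0.999, 0.053, -0.0], [-0.0, 0.003, -1.0]]
ft_force: [-1.0, -0.2, 1.9]
grip_width: 0.0853
```

```bash
python3 - <<'E'
from h import *
T=pose(); o=env.observe();print(o['position'],o['tool_rot'].round(4),o['qvel'].round(2)); im=eyes.get_image('wrist'); np.save('T2.npy',T); im=im[:,:,::-1]; cv2.imwrite('pics/w2.png',im)
cv2.imwrite('pics/w2b.png',cv2.resize(im,(800,600),interpolation=2))
E
```

```text
[0.66592559 0.05610976 0.2023485 ] [[-5.350e-02  9.986e-01  2.600e-03]
 [ 9.986e-01  5.350e-02 -3.000e-04]
 [-4.000e-04  2.500e-03 -1.000e+00]] [ 0.13  0.66  0.02 -0.04 -0.05  0.14]
```

View pics/w2b.png

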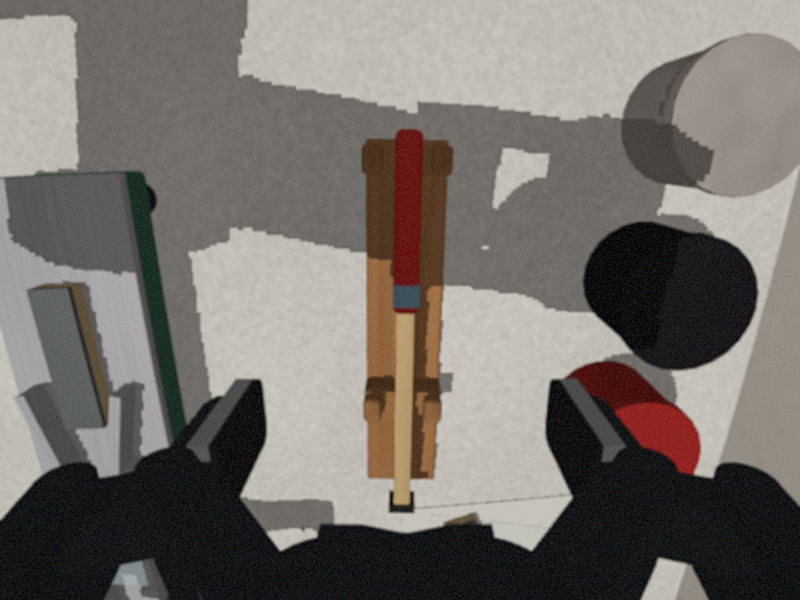

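```bash
python3 - <<'E'
from h import *
im=cv2.imread('pics/w2.png'); cv2.imwrite('pics/w2c.png',cv2.resize(im[95:260,280:370],None,fx=3.6,fy=3.6,interpolation=2))
cv2.imwrite('pics/w2d.png',cv2.resize(im[300:415,280:370],None,fx=5,fy=5,interpolation=2))
im=cv2.imread('pics/w1.png'); cv2.imwrite('pics/w1e.png',cv2.resize(im[110:240,420:510],None,fx=4.5,fy=4.5,interpolation=2))
E
```

```text
(no output)
```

View pics/w2c.png

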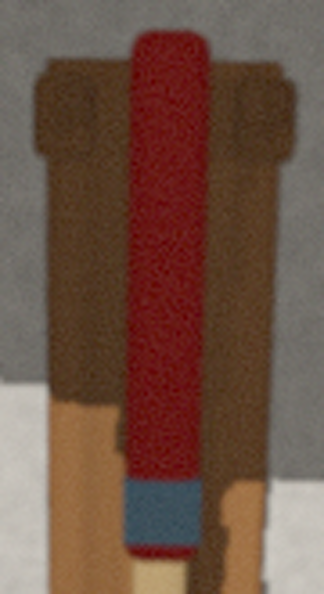

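View pics/w2d.png

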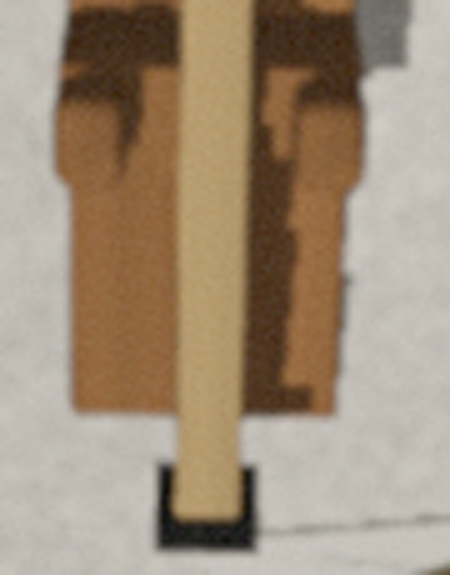

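View pics/w1e.png

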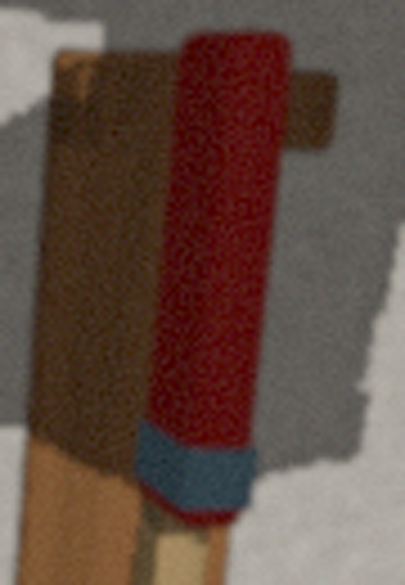

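```bash
python3 - <<'E'
from h import *
np.set_printoptions(precision=4,suppress=True)
S=eyes.camera_params('scene');D=eyes.camera_params('side');W=eyes.camera_params('wrist');T1=np.load('T1.npy');T2=np.load('T2.npy')
p2=(325,227.8);p1=(468.9,209.3)
print(tri([ray(W,p1,T1),ray(W,p2,T2)]))
cs=lambda x,y:(x/5+250,y/5+260)
cd=lambda x,y:(x/6+200,y/6+200)
print('+scene',tri([ray(W,p1,T1),ray(W,p2,T2),ray(S,cs(498,142)),ray(D,cd(262,325))]))
c=lambda x,y:(x/3.6+280,y/3.6+95)
d=lambda x,y:(x/5+280,y/5+300)
print('grip end',atz(W,c(171,32),.064,T2),'grip front',atz(W,c(162,478),.064,T2))
print('nose end',atz(W,d(206,521),.046,T2))
print('rest -y end',[atz(W,d(*p),.008,T2) for p in [(73,412),(335,412)]],'+y',[atz(W,c(*p),.008,T2) for p in [(47,400),(270,400)]])
print('cheeks +y',[atz(W,c(*p),.044,T2) for p in [(37,90),(297,90)]])
print('cheeks -y',[atz(W,d(*p),.044,T2) for p in [(55,140),(362,140)]])
# strip from w2
q=lambda x,y:(x/1.25,y/1.25)
P=[q(30,290),q(68,283),q(105,427),q(75,427)]
print([atz(W,p,.064,T2) for p in P])
a=lambda x,y:(x/2.7+180,y/2.7+130)
for n,p,r in [('bl',(145,230),P[0]),('br',(218,222),P[1])]: print(n,tri([ray(W,a(*p),T1),ray(W,r,T2)]))
E
```

```text
(array([0.667 , 0.0504, 0.0623]), [np.float64(0.0002910685613860477), np.float64(0.00029106856138600914)])
+scene (array([0.6668, 0.0516, 0.06  ]), [np.float64(0.002212126841951353), np.float64(0.0015219736869552896), np.float64(0.0019525858225481973), np.float64(0.002965537761439727)])
grip end [0.664  0.1402 0.064 ] grip front [0.667  0.0512 0.064 ]
nose end [ 0.6728 -0.1265  0.046 ]
rest -y end [array([ 0.6452, -0.1327,  0.008 ]), array([ 0.6997, -0.1299,  0.008 ])] +y [array([0.6386, 0.0541, 0.008 ]), array([0.6937, 0.057 , 0.008 ])]
cheeks +y [array([0.6369, 0.128 , 0.044 ]), array([0.691 , 0.1309, 0.044 ])]
cheeks -y [array([ 0.6423, -0.0474,  0.044 ]), array([ 0.6963, -0.0446,  0.044 ])]
[array([0.4315, 0.0359, 0.064 ]), array([0.4575, 0.0417, 0.064 ]), array([ 0.4671, -0.0597,  0.064 ]), array([ 0.4454, -0.0614,  0.064 ])]
bl (array([0.4287, 0.0352, 0.0606]), [np.float64(0.0004666435690179069), np.float64(0.00046664356901792055)])
br (array([0.4566, 0.0408, 0.0628]), [np.float64(0.0005579083054581538), np.float64(0.0005579083054581543)])
```

```bash
python3 - <<'E'
from h import *
print(move((.6665,.0625,.036),RT(np.pi/2+.034)))
E
```

```text
[8.4700e-03 6.8000e-04 2.2127e-01 6.4000e-04 1.0000e-04 6.2300e-03]
```

Emit:
jog_arm(deltas=[0.0085, 0.0007, 0.1, 0.0006, 0, 0.0062, -1, 0.0085, 0.0007, 0.16, 0.0006, 0, 0.0062, -1, 0.0085, 0.0007, 0.2, 0.0006, 0, 0.0062, -1, 0.0085, 0.0007, 0.2213, 0.0006, 0, 0.0062, -1, 0.0085, 0.0007, 0.2213, 0.0006, 0, 0.0062, -1, 0.0085, 0.0007, 0.2213, 0.0006, 0, 0.0062, -1, 0.0085, 0.0007, 0.2213, 0.0006, 0, 0.0062, -1, 0.0085, 0.0007, 0.2213, 0.0006, 0, 0.0062, -1])

```text
time_s: 3.72
position: [0.6683, 0.0625, 0.038]
tool_rot: [[-0.034, 0.999, 0.004], [0.999, 0.034, -0.001], [-0.001, 0.004, -1.0]]
ft_force: [-0.1, -0.7, 1.3]
grip_width: 0.0858
```

Emit:
jog_arm(deltas=[0, 0, 0, 0, 0, 0, 1, 0, 0, 0, 0, 0, 0, 1, 0, 0, 0, 0, 0, 0, 1, 0, 0, 0, 0, 0, 0, 1, 0, 0, 0, 0, 0, 0, 1, 0, 0, 0, 0, 0, 0, 1, 0, 0, 0, 0, 0, 0, 1, 0, 0, 0, 0, 0, 0, 1, 0, 0, 0, 0, 0, 0, 1, 0, 0, 0, 0, 0, 0, 1], grip_force=60)

```text
time_s: 4.55
position: [0.6668, 0.0626, 0.0346]
tool_rot: [[-0.034, 0.999, -0.001], [0.999, 0.034, -0.0], [-0.0, -0.001, -1.0]]
ft_force: [0.1, -0.0, 3.1]
grip_width: 0.0153
```

```bash
python3 - <<'E'
from h import *
T=pose(); o=env.observe();print(o['position'],o['tool_rot'].round(4),o['qvel'].round(2),o['ft_force'],o['grip_width']); im=eyes.get_image('wrist'); np.save('T3.npy',T); im=im[:,:,::-1]; cv2.imwrite('pics/w3.png',im)
cv2.imwrite('pics/w3b.png',cv2.resize(im,(800,600),interpolation=2))
E
```

```text
[0.66679174 0.06257105 0.03460961] [[-3.420e-02  9.994e-01 -1.400e-03]
 [ 9.994e-01  3.420e-02 -1.000e-04]
 [-1.000e-04 -1.400e-03 -1.000e+00]] [-0.01  0.02 -0.09 -0.01 -0.01 -0.04] [ 0.05257723 -0.01293003  3.14781044] 0.015322505103762535
```

View pics/w3b.png

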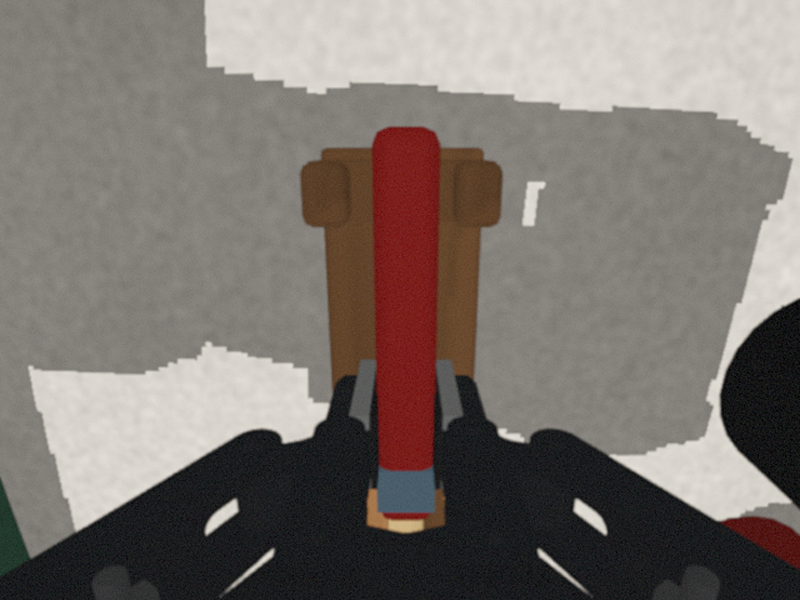

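Emit:
jog_arm(deltas=[0, 0, -0.03, 0, 0, 0, 1, 0, 0, -0.08, 0, 0, 0, 1, 0, 0, -0.13, 0, 0, 0, 1, 0, 0, -0.17, 0, 0, 0, 1, 0, 0, -0.17, 0, 0, 0, 1, 0, 0, -0.17, 0, 0, 0, 1])

```text
time_s: 5.1
position: [0.6672, 0.0626, 0.1631]
tool_rot: [[-0.034, 0.999, 0.001], [0.999, 0.034, -0.0], [-0.0, 0.001, -1.0]]
ft_force: [-0.5, 0.4, -1.5]
grip_width: 0.0148
```

```bash
python3 - <<'E'
from h import *
o=env.observe();print(o['position'],o['ft_force'],o['wrist_torque'],o['grip_width'],o['qvel'].round(2))
print(move((.4293,.268,.16),RT(np.pi/2+.068)))
E
```

```text
[0.66718278 0.06257725 0.16309856] [-0.51493987  0.40052536 -1.52506224] [ 0.06403738  0.02074057 -0.0320201 ] 0.014765182217291332 [-0.08  2.63  3.6  -0.   -0.8  -0.03]
[ 2.8462e-01 -3.0760e-01  3.8300e-03  2.2000e-04  1.0000e-04 -1.0720e-02]
```

Emit:
jog_arm(deltas=[0.03, -0.033, 0.003, 0, 0, -0.002, 1, 0.065, -0.07, 0.003, 0, 0, -0.004, 1, 0.1, -0.108, 0.003, 0, 0, -0.006, 1, 0.135, -0.146, 0.003, 0, 0, -0.008, 1, 0.17, -0.184, 0.003, 0, 0, -0.0107, 1, 0.205, -0.222, 0.003, 0, 0, -0.0107, 1, 0.24, -0.26, 0.003, 0, 0, -0.0107, 1, 0.267, -0.288, 0.003, 0, 0, -0.0107, 1, 0.2846, -0.3076, 0.003, 0, 0, -0.0107, 1, 0.2846, -0.3076, 0.003, 0, 0, -0.0107, 1, 0.2846, -0.3076, 0.003, 0, 0, -0.0107, 1, 0.2846, -0.3076, 0.003, 0, 0, -0.0107, 1])

```text
time_s: 6.1
position: [0.4291, 0.2676, 0.1591]
tool_rot: [[-0.068, 0.998, -0.004], [0.998, 0.068, -0.001], [-0.001, -0.004, -1.0]]
ft_force: [0.3, -0.5, -1.7]
grip_width: 0.0151
```

```bash
python3 - <<'E'
from h import *
o=env.observe();print(o['time_s'],o['position'],o['ft_force'],o['wrist_torque'],o['grip_width'],o['qvel'].round(2))
T=pose();np.save('T4.npy',T)
for n in ['wrist','scene','side']:
    im=eyes.get_image(n)[:,:,::-1]; cv2.imwrite(f'pics/{n}4.png',im)
    if n=='scene': cv2.imwrite('pics/s4a.png',cv2.resize(im[150:270,230:430],None,fx=4,fy=4,interpolation=2))
    if n=='side': cv2.imwrite('pics/d4a.png',cv2.resize(im[200:400,240:400],None,fx=3,fy=3,interpolation=2))
    if n=='wrist': cv2.imwrite('pics/w4b.png',cv2.resize(im,(800,600),interpolation=2))
print(move((.4293,.268,.0576),RT(np.pi/2+.068)))
E
```

```text
6.1 [0.42906667 0.26758656 0.15905342] [ 0.26404389 -0.52526874 -1.65859358] [ 0.01849286 -0.03941847 -0.03139594] 0.01505147597216574 [-0.9   0.04 -0.68  0.08  0.17  0.15]
[ 9.7000e-04  7.0000e-05  1.3589e-01 -8.6000e-04  9.0000e-05 -4.8000e-04]
```

View pics/s4a.png

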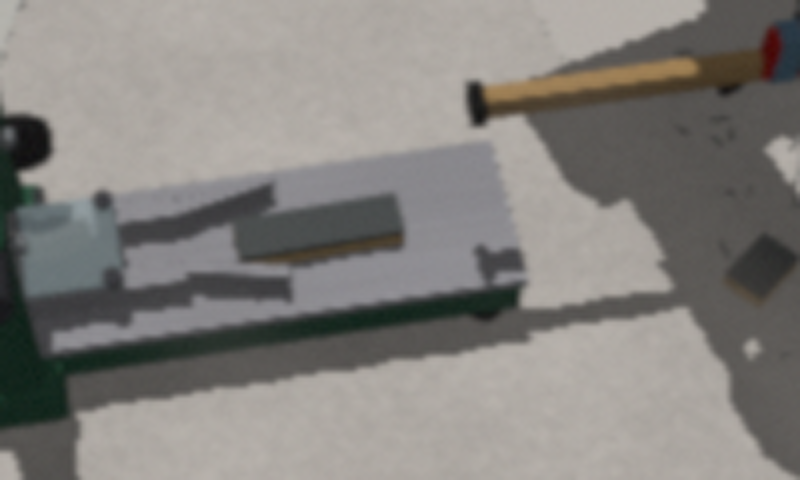

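View pics/d4a.png

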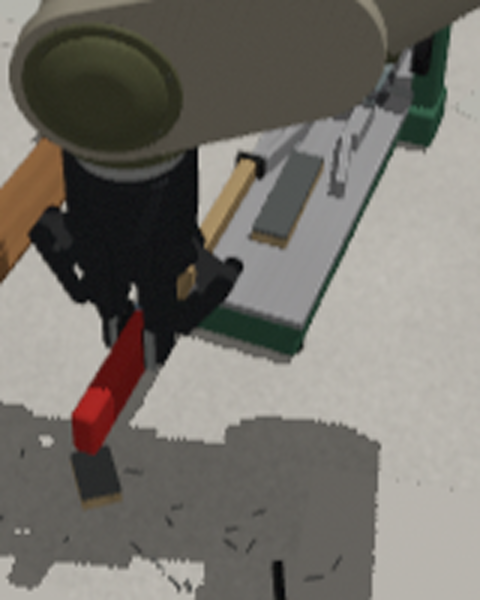

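View pics/w4b.png

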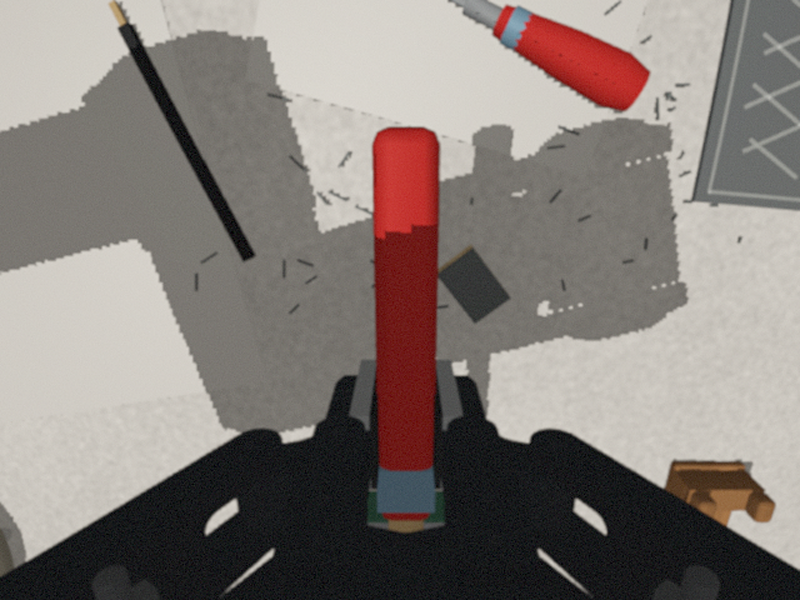

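```bash
python3 - <<'E'
from h import *
np.set_printoptions(precision=4,suppress=True)
S=eyes.camera_params('scene');T=np.load('T4.npy')
def st(x,y,z): return T[:3,3]+T[:3,:3]@np.array([y-.060,x,0])+np.array([0,0,z-.0046])
e=lambda p:(p-[230,150])*4
for L in [(-.01,-.1375,.016),(.01,-.1375,.016),(.01,-.1375,0)]: print(e(proj(S,st(*L)))[0])
f=.068
def tw(x,y,z): return np.array([.4515+np.cos(f)*x-np.sin(f)*y,-.094+np.sin(f)*x+np.cos(f)*y,z])
for L in [(-.052,.2,.05),(.052,.2,.05),(-.016,0,.07),(-.030,.06,.07),(.030,.06,.07),(.044,.06,.07)]: print(L,e(proj(S,tw(*L)))[0])
print([atz(S,np.array(p)/4+[230,150],.064) for p in [(235,225),(394,193),(403,232),(240,258)]])
E
```

```text
[462.0973  78.5259]
[469.8153 107.5498]
[467.7524 125.3906]
(-0.052, 0.2, 0.05) [489.7614 136.9116]
(0.052, 0.2, 0.05) [527.9017 277.3922]
(-0.016, 0, 0.07) [174.705  212.4697]
(-0.03, 0.06, 0.07) [271.4079 178.9076]
(0.03, 0.06, 0.07) [287.5517 262.6684]
(0.044, 0.06, 0.07) [291.453  282.9098]
[array([ 0.4441, -0.0603,  0.064 ]), array([0.4311, 0.0361, 0.064 ]), array([0.4594, 0.038 , 0.064 ]), array([ 0.4674, -0.0593,  0.064 ])]
```

Emit:
jog_arm(deltas=[0.001, 0, 0.03, -0.0009, 0, 0, 1, 0.001, 0, 0.07, -0.0009, 0, 0, 1, 0.001, 0, 0.105, -0.0009, 0, 0, 1, 0.001, 0, 0.125, -0.0009, 0, 0, 1, 0.001, 0, 0.1345, -0.0009, 0, 0, 1, 0.001, 0, 0.1345, -0.0009, 0, 0, 1, 0.001, 0, 0.1345, -0.0009, 0, 0, 1, 0.001, 0, 0.1345, -0.0009, 0, 0, 1])

```text
time_s: 6.92
position: [0.4295, 0.2688, 0.0602]
tool_rot: [[-0.068, 0.998, 0.003], [0.998, 0.068, 0.001], [0.001, 0.003, -1.0]]
ft_force: [-0.2, -1.1, 0.1]
grip_width: 0.015
```

```bash
python3 - <<'E'
from h import *
o=env.observe();print(o['time_s'],o['position'],o['ft_force'],o['wrist_torque'],o['tool_rot'].round(4),o['qvel'].round(2))
T=pose();np.save('T5.npy',T)
for n in ['scene','side']:
    im=eyes.get_image(n)[:,:,::-1]; cv2.imwrite(f'pics/{n}5.png',im)
    if n=='scene': cv2.imwrite('pics/s5a.png',cv2.resize(im[150:250,250:410],None,fx=5,fy=5,interpolation=2))
    if n=='side': cv2.imwrite('pics/d5a.png',cv2.resize(im[220:340,280:400],None,fx=5,fy=5,interpolation=2))
E
```

```text
6.9167 [0.42952982 0.2688288  0.06020366] [-0.16635772 -1.05900523  0.12325762] [0.0303982  0.01866324 0.02099683] [[-6.750e-02  9.977e-01  2.900e-03]
 [ 9.977e-01  6.750e-02  7.000e-04]
 [ 5.000e-04  2.900e-03 -1.000e+00]] [ 0.19 -0.41  0.16  0.1  -0.21 -0.06]
```

View pics/s5a.png

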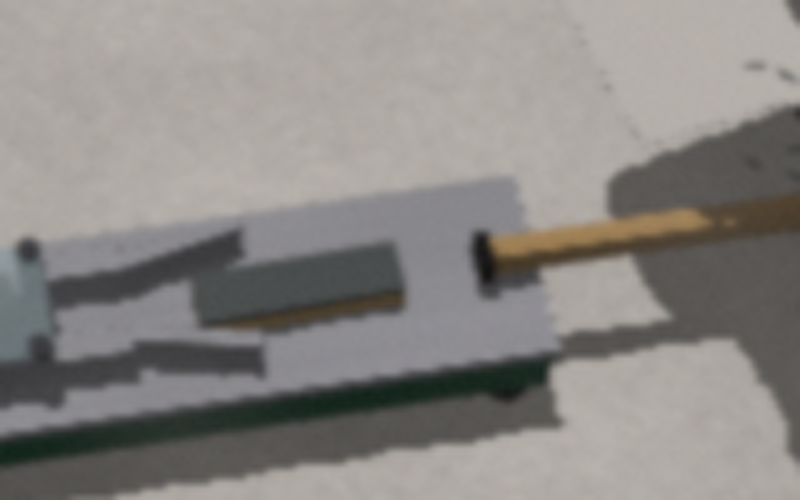

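View pics/d5a.png

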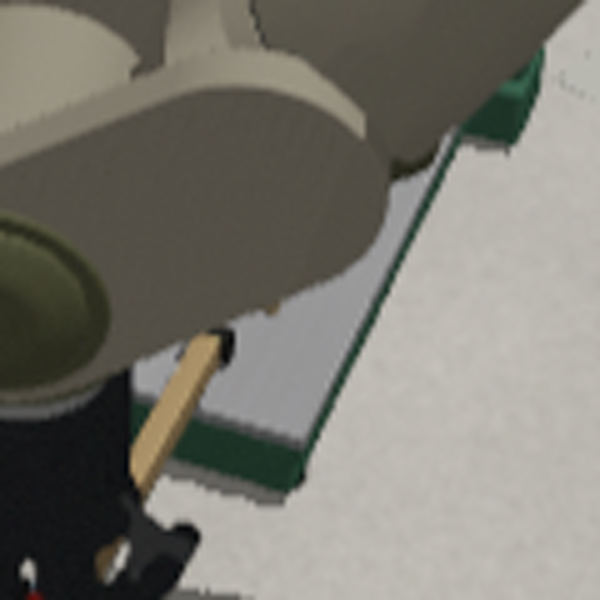

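Emit:
jog_arm(deltas=[-0.01, 0, 0, 0, 0, 0, 1, -0.02, 0, 0, 0, 0, 0, 1, -0.03, 0, 0, 0, 0, 0, 1, -0.035, 0, 0, 0, 0, 0, 1, -0.035, 0, 0, 0, 0, 0, 1, -0.035, 0, 0, 0, 0, 0, 1, -0.035, 0, 0, 0, 0, 0, 1])

```text
time_s: 7.6
position: [0.4306, 0.2426, 0.0592]
tool_rot: [[-0.068, 0.998, 0.001], [0.998, 0.068, 0.0], [0.0, 0.001, -1.0]]
ft_force: [0.1, 0.4, -0.5]
grip_width: 0.0151
```

```bash
python3 - <<'E'
from h import *
o=env.observe();print(o['time_s'],o['position'],o['ft_force'],o['wrist_torque'],o['tool_rot'].round(4),o['qvel'].round(2))
im=eyes.get_image('scene')[:,:,::-1];cv2.imwrite('pics/s6a.png',cv2.resize(im[150:250,250:410],None,fx=5,fy=5,interpolation=2))
E
```

```text
7.6 [0.43058455 0.24257557 0.05921575] [ 0.11115036  0.43162581 -0.45979497] [ 0.02752107 -0.01779186 -0.00396179] [[-6.760e-02  9.977e-01  1.000e-03]
 [ 9.977e-01  6.760e-02  2.000e-04]
 [ 1.000e-04  1.000e-03 -1.000e+00]] [ 0.37  0.21 -0.07 -0.02 -0.05  0.04]
```

View pics/s6a.png

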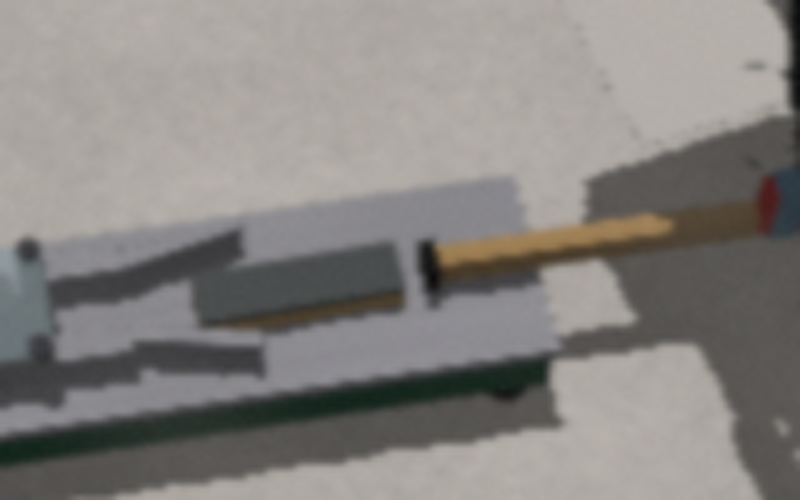

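Emit:
jog_arm(deltas=[-0.008, 0.001, 0.002, 0, 0, 0, 1, -0.016, 0.001, 0.002, 0, 0, 0, 1, -0.024, 0.001, 0.002, 0, 0, 0, 1, -0.032, 0.001, 0.002, 0, 0, 0, 1, -0.04, 0.001, 0.002, 0, 0, 0, 1, -0.048, 0.001, 0.002, 0, 0, 0, 1, -0.056, 0.001, 0.002, 0, 0, 0, 1, -0.064, 0.001, 0.002, 0, 0, 0, 1, -0.072, 0.001, 0.002, 0, 0, 0, 1, -0.08, 0.001, 0.002, 0, 0, 0, 1, -0.088, 0.001, 0.002, 0, 0, 0, 1, -0.094, 0.001, 0.002, 0, 0, 0, 1])

```text
time_s: 8.65
position: [0.4361, 0.1716, 0.0577]
tool_rot: [[-0.068, 0.998, 0.001], [0.998, 0.068, 0.0], [-0.0, 0.001, -1.0]]
ft_force: [0.2, 0.9, -0.3]
grip_width: 0.0157
```

```bash
python3 - <<'E'
from h import *
o=env.observe();print(o['time_s'],o['position'],o['ft_force'],o['wrist_torque'],o['tool_rot'].round(4),o['qvel'].round(2))
im=eyes.get_image('scene')[:,:,::-1];cv2.imwrite('pics/s7a.png',cv2.resize(im[160:260,220:380],None,fx=5,fy=5,interpolation=2))
E
```

```text
8.65 [0.43612569 0.17159492 0.05767136] [ 0.24529173  0.92807466 -0.31337342] [ 0.11312274 -0.01578455  0.03632549] [[-6.760e-02  9.977e-01  9.000e-04]
 [ 9.977e-01  6.760e-02  1.000e-04]
 [-0.000e+00  9.000e-04 -1.000e+00]] [-6.55 -1.22  2.46  0.09 -1.26 -6.38]
```

View pics/s7a.png

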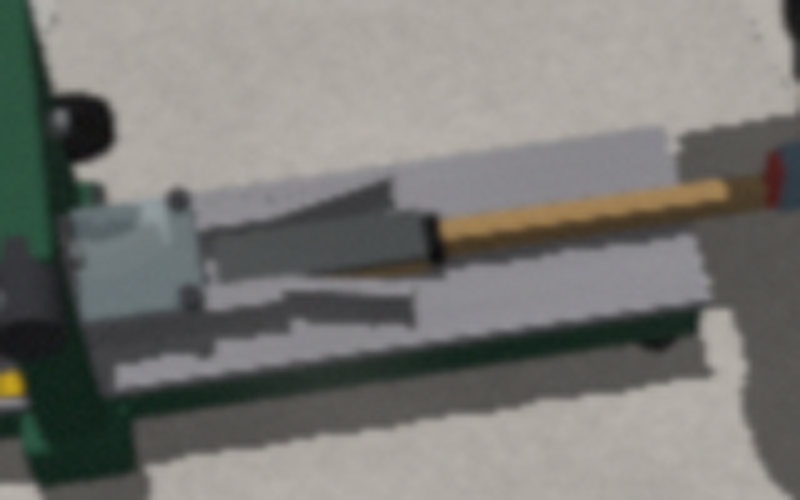

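Emit:
jog_arm(deltas=[-0.004, 0, 0, 0, 0, 0, 1, -0.008, 0, 0, 0, 0, 0, 1, -0.012, 0, 0, 0, 0, 0, 1, -0.016, 0, 0, 0, 0, 0, 1, -0.02, 0, 0, 0, 0, 0, 1, -0.024, 0, 0, 0, 0, 0, 1, -0.028, 0, 0, 0, 0, 0, 1, -0.032, 0, 0, 0, 0, 0, 1, -0.036, 0, 0, 0, 0, 0, 1, -0.04, 0, 0, 0, 0, 0, 1])

```text
time_s: 9.53
position: [0.4381, 0.1421, 0.0577]
tool_rot: [[-0.068, 0.998, 0.001], [0.998, 0.068, 0.0], [0.0, 0.001, -1.0]]
ft_force: [0.1, 0.2, -0.4]
grip_width: 0.0151
```

```bash
cat > o.py <<'E'
from h import *
import sys
o=env.observe();print(o['time_s'],o['position'].round(4),o['ft_force'].round(2),o['wrist_torque'].round(3),o['grip_width'],o['tool_rot'].round(4)[:,0],o['qvel'].round(1))
if len(sys.argv)>1:
    im=eyes.get_image('scene')[:,:,::-1];cv2.imwrite('pics/%s.png'%sys.argv[1],cv2.resize(im[165:265,160:360],None,fx=4,fy=4,interpolation=2))
E
python3 o.py s8
```

```text
9.5333 [0.4381 0.1421 0.0577] [ 0.09  0.21 -0.39] [0.119 0.026 0.029] 0.015113154226510704 [-6.780e-02  9.977e-01  1.000e-04] [-4.6 -0.7  1.3  0.  -0.8 -4.7]
```

View pics/s8.png

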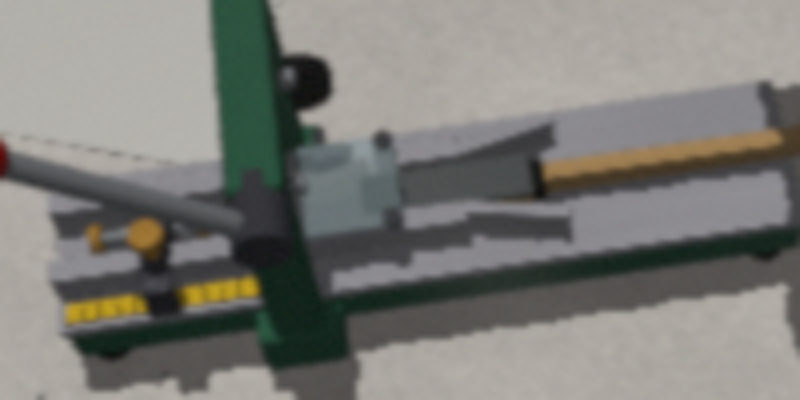

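Emit:
jog_arm(deltas=[-0.004, 0, 0, 0, 0, 0, 1, -0.008, 0, 0, 0, 0, 0, 1, -0.012, 0, 0, 0, 0, 0, 1, -0.016, 0, 0, 0, 0, 0, 1, -0.02, 0, 0, 0, 0, 0, 1, -0.024, 0, 0, 0, 0, 0, 1, -0.028, 0, 0, 0, 0, 0, 1, -0.032, 0, 0, 0, 0, 0, 1])

```text
time_s: 10.25
position: [0.4398, 0.1186, 0.0578]
tool_rot: [[-0.068, 0.998, 0.001], [0.998, 0.068, 0.001], [0.001, 0.001, -1.0]]
ft_force: [-0.4, 6.6, -0.2]
grip_width: 0.0152
```

```bash
python3 o.py
```

```text
10.25 [0.4398 0.1186 0.0578] [-0.39  6.57 -0.18] [ 0.898 -0.078  0.196] 0.015231299357575992 [-6.800e-02  9.977e-01  9.000e-04] [-4.7 -0.5  1.  -0.  -0.5 -4.6]
```

Emit:
jog_arm(deltas=[-0.004, 0, 0, 0, 0, 0, 1, -0.008, 0, 0, 0, 0, 0, 1, -0.012, 0, 0, 0, 0, 0, 1, -0.016, 0, 0, 0, 0, 0, 1, -0.02, 0, 0, 0, 0, 0, 1, -0.024, 0, 0, 0, 0, 0, 1])

```text
time_s: 10.75
position: [0.4413, 0.1006, 0.0578]
tool_rot: [[-0.068, 0.998, 0.002], [0.998, 0.068, 0.001], [0.001, 0.002, -1.0]]
ft_force: [2.3, 5.5, -0.6]
grip_width: 0.0149
```

```bash
python3 o.py s9
```

```text
10.75 [0.4413 0.1006 0.0578] [ 2.27  5.46 -0.64] [ 0.917 -0.266  0.407] 0.014914506197221124 [-6.840e-02  9.977e-01  6.000e-04] [-4.7 -0.4  0.8  0.  -0.4 -4.6]
```

View pics/s9.png

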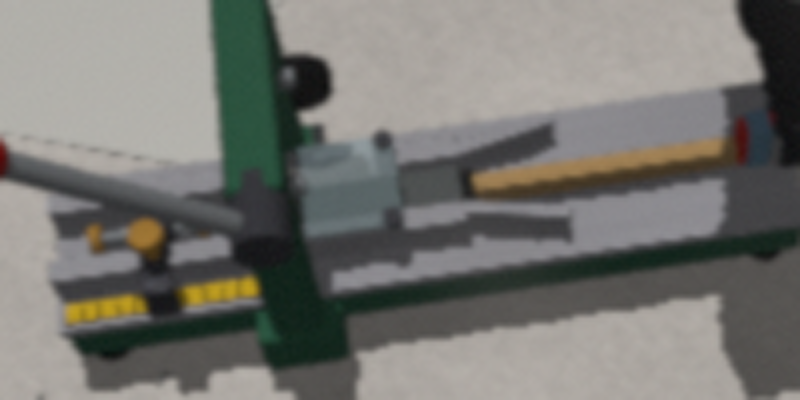

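Emit:
jog_arm(deltas=[-0.004, 0.0005, 0, 0, 0, 0, 1, -0.008, 0.001, 0, 0, 0, 0, 1, -0.012, 0.0015, 0, 0, 0, 0, 1, -0.016, 0.0015, 0, 0, 0, 0, 1, -0.02, 0.0015, 0, 0, 0, 0, 1, -0.024, 0.0015, 0, 0, 0, 0, 1, -0.028, 0.0015, 0, 0, 0, 0, 1])

```text
time_s: 11.38
position: [0.4437, 0.0797, 0.0578]
tool_rot: [[-0.068, 0.998, 0.002], [0.998, 0.068, 0.001], [0.0, 0.002, -1.0]]
ft_force: [1.4, 5.6, -0.8]
grip_width: 0.0151
```

```bash
python3 o.py s10
```

```text
11.3833 [0.4437 0.0797 0.0578] [ 1.4   5.59 -0.83] [ 0.823 -0.234  0.315] 0.015135164436170578 [-6.810e-02  9.977e-01  5.000e-04] [-4.5 -0.2  0.6 -0.1 -0.3 -4.6]
```

View pics/s10.png

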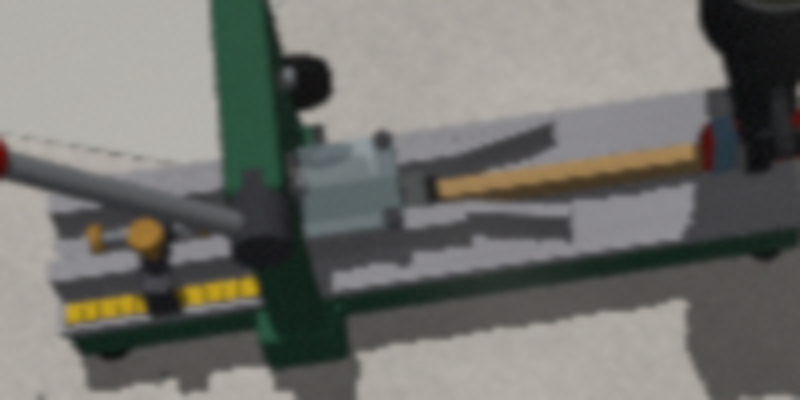

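```bash
python3 - <<'E'
from h import *
im=eyes.get_image('side')[:,:,::-1];cv2.imwrite('pics/side11.png',im)
a=cv2.imread('pics/side0.png'); 
A=cv2.resize(a[180:240,325:395],None,fx=8,fy=8,interpolation=cv2.INTER_LANCZOS4)
cv2.imwrite('pics/d0t.png',A)
cv2.imwrite('pics/d11t.png',cv2.resize(im[160:300,310:410],None,fx=4,fy=4,interpolation=2))
b=cv2.imread('pics/scene0.png');B=cv2.resize(b[205:255,170:245],None,fx=10,fy=10,interpolation=cv2.INTER_LANCZOS4);cv2.imwrite('pics/s0t.png',B)
S=eyes.camera_params('scene');f=.068
def tw(x,y,z): return np.array([.4515+np.cos(f)*x-np.sin(f)*y,-.094+np.sin(f)*x+np.cos(f)*y,z])
D=eyes.camera_params('side')
for y in [-.12,-.13,-.14,-.15,-.16,-.17,-.18]:print(y,(proj(S,tw(.002,y,.057))[0]-[170,205])*10,(proj(D,tw(.002,y,.057))[0]-[325,180])*8)
E
```

```text
-0.12 [542.65621858 148.31935306] [292.57595013 306.38548792]
-0.13 [499.85782064 154.5599523 ] [301.59211925 289.95837822]
-0.14 [456.98888512 160.81107516] [310.51471914 273.70209488]
-0.15 [414.04934171 167.07273312] [319.34522065 257.61394726]
-0.16 [371.03912062 173.34493759] [328.08506352 241.69130172]
-0.17 [327.9581525  179.62769992] [336.7356572  225.93158013]
-0.18 [284.80636855 185.9210314 ] [345.29838169 210.33225839]
```

View pics/s0t.png

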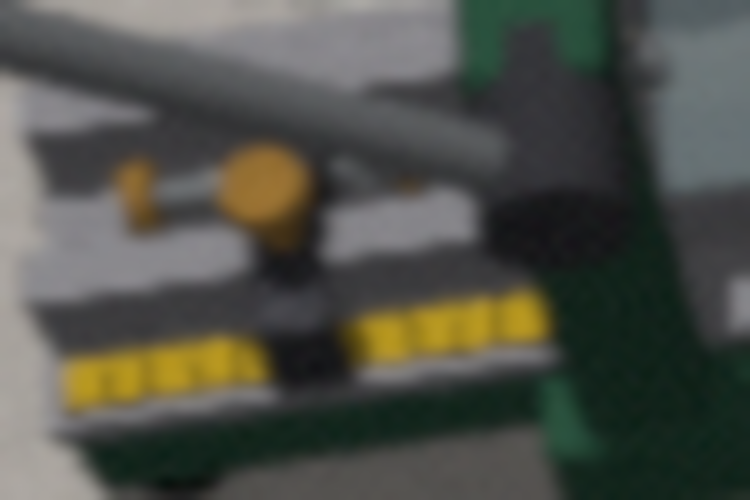

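View pics/d0t.png

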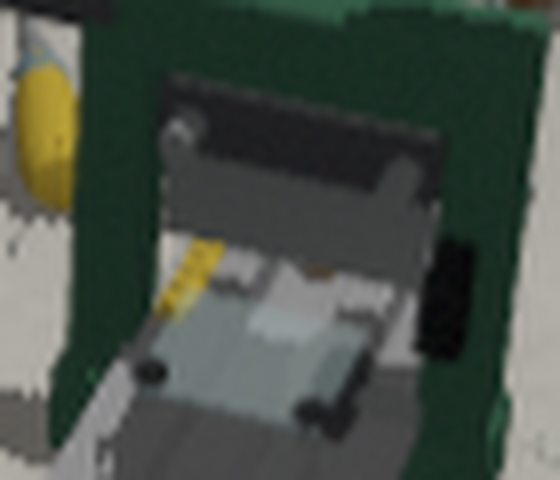

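View pics/d11t.png

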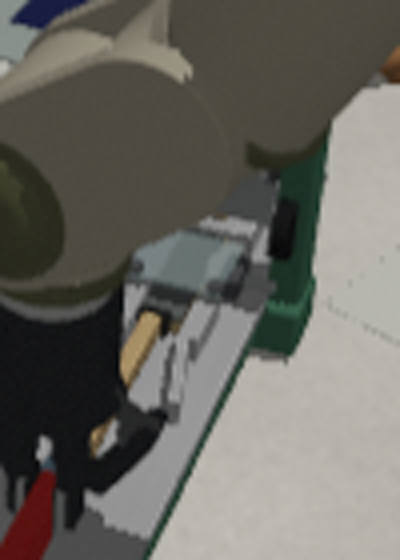

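Emit:
jog_arm(deltas=[-0.002, 0, 0, 0, 0, 0, 1, -0.004, 0, 0, 0, 0, 0, 1, -0.006, 0, 0, 0, 0, 0, 1, -0.008, 0, 0, 0, 0, 0, 1, -0.01, 0, 0, 0, 0, 0, 1, -0.012, 0, 0, 0, 0, 0, 1, -0.014, 0, 0, 0, 0, 0, 1, -0.016, 0, 0, 0, 0, 0, 1])

```text
time_s: 12.15
position: [0.4441, 0.0679, 0.0577]
tool_rot: [[-0.068, 0.998, 0.001], [0.998, 0.068, 0.001], [0.001, 0.001, -1.0]]
ft_force: [1.3, 6.1, 0.1]
grip_width: 0.0152
```

```bash
cat > p.py <<'E'
from h import *
import sys
n=sys.argv[1]
o=env.observe();print(o['time_s'],o['position'].round(5),o['ft_force'].round(2),o['wrist_torque'].round(3),o['qvel'].round(1))
im=np.mean([eyes.get_image('scene')[:,:,::-1].astype(float) for _ in range(2)],0).astype(np.uint8)
A=cv2.resize(im[205:255,170:245],None,fx=8,fy=8,interpolation=cv2.INTER_LANCZOS4)
b=cv2.imread('pics/scene0.png');B=cv2.resize(b[205:255,170:245],None,fx=8,fy=8,interpolation=cv2.INTER_LANCZOS4)
cv2.imwrite(f'pics/{n}.png',cv2.resize(np.vstack([A[:320],B[:320]]),None,fx=.9,fy=.9))
cv2.imwrite(f'pics/{n}_full.png',im)
E
python3 p.py t12
```

```text
12.15 [0.44414 0.06794 0.05767] [1.3  6.08 0.15] [ 0.898 -0.082  0.228] [-2.5 -0.1  0.2  0.  -0.2 -2.3]
```

View pics/t12.png

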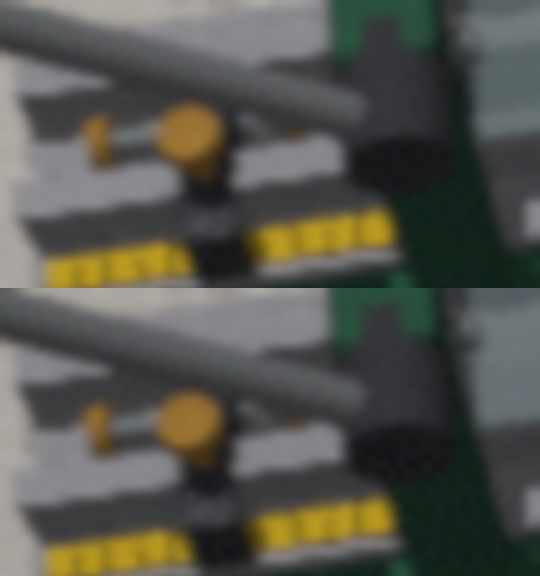

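Emit:
jog_arm(deltas=[-0.002, 0, 0, 0, 0, 0, 1, -0.004, 0, 0, 0, 0, 0, 1, -0.006, 0, 0, 0, 0, 0, 1, -0.008, 0, 0, 0, 0, 0, 1, -0.008, 0, 0, 0, 0, 0, 1])

```text
time_s: 12.67
position: [0.4446, 0.0617, 0.0577]
tool_rot: [[-0.068, 0.998, 0.001], [0.998, 0.068, 0.0], [0.0, 0.001, -1.0]]
ft_force: [-0.1, 4.0, 0.2]
grip_width: 0.0154
```

```bash
python3 p.py t13
```

```text
12.6667 [0.44463 0.0617  0.05768] [-0.09  4.    0.22] [ 0.589 -0.175  0.218] [ 0.2 -0.1 -0.1 -0.3  0.1  0.3]
```

View pics/t13.png

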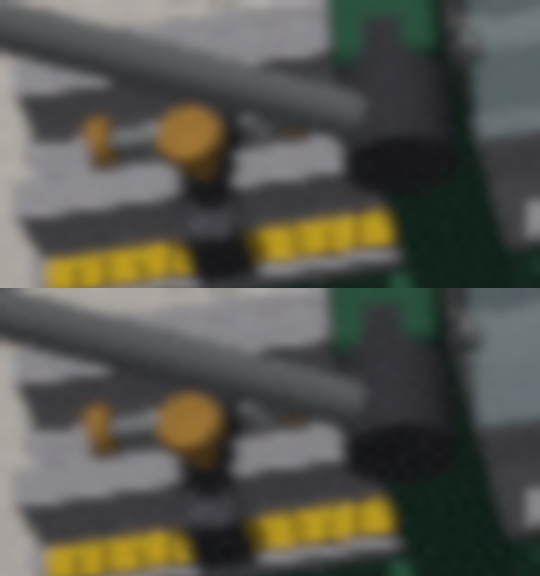

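Emit:
jog_arm(deltas=[-0.002, 0, 0, 0, 0, 0, 1, -0.004, 0, 0, 0, 0, 0, 1, -0.006, 0, 0, 0, 0, 0, 1, -0.006, 0, 0, 0, 0, 0, 1])

```text
time_s: 13.1
position: [0.4449, 0.0572, 0.0577]
tool_rot: [[-0.068, 0.998, 0.001], [0.998, 0.068, 0.0], [0.0, 0.001, -1.0]]
ft_force: [0.5, 4.2, 0.7]
grip_width: 0.015
```

```bash
python3 p.py t14
```

```text
13.1 [0.44495 0.05718 0.05767] [0.52 4.19 0.7 ] [ 0.65  -0.094  0.172] [ 0.2 -0.1  0.2 -0.2 -0.   0.3]
```

View pics/t14.png

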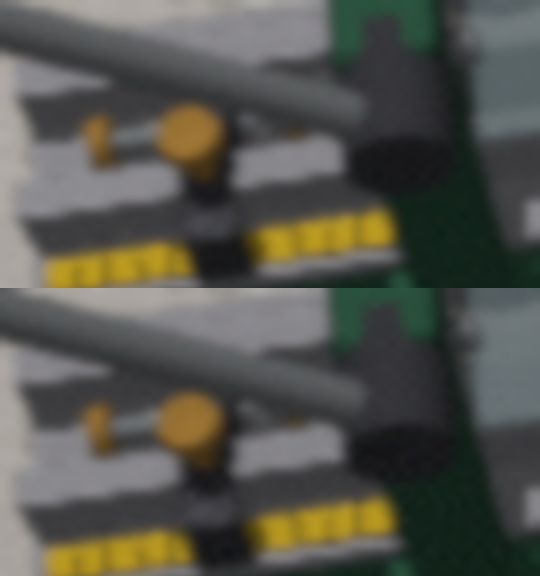

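```bash
cat > q.py <<'E'
import cv2,sys,numpy as np
a=cv2.imread('pics/scene0.png').astype(float);n=cv2.imread(f'pics/{sys.argv[1]}_full.png').astype(float)
m=cv2.imread('pics/t12_full.png').astype(float)
d=(n-m).mean(2)
for r in range(219,226): print(r,d[r,203:224].round().astype(int), n[r,206:222].mean(1).astype(int))
E
python3 q.py t13;python3 q.py t14
```

```text
219 [ 0  0  0 -1  1  1  0 -1  0  1  0  0  0  1  0  0  0  0  0  0 -1] [61 65 68 71 74 77 81 83 85 88 90 91 91 88 77 63]
220 [-1  0  0  0  0  1 -1 -1  1  0  0  0  0 -1  1  0  0  0 -2  0  1] [56 55 58 59 62 66 68 72 75 78 80 84 85 84 73 59]
221 [ 0  0 -1  1  0  0  1  2 -1 -2  0  0 -1 -1  1  0 -1 -1  1  0  0] [64 55 55 54 56 55 56 61 64 65 68 73 75 74 65 57]
222 [ 0 -2 -2  0  0  0  0  0  0  0  0  0 -1 -1  0  0 -1  0 -1 -1  0] [73 65 58 54 52 52 55 59 58 57 58 61 62 61 57 54]
223 [-1  1  0  0  0 -1  1 -1  0  0  0 -1 -1  1  0  0  0 -1  1 -1  0] [76 70 63 63 60 61 70 82 83 75 65 56 52 52 51 52]
224 [ 0  0  0  0 -1  0  0  0 -1  0  0  0  1  0  0 -1  1 -1  3 -1  0] [ 79  82  88  88  89  93 104 118 123 116  95  67  50  47  45  44]
225 [ 1  0  0  0  1  0 -1 -1  0 -1  0  0 -1 -1  1  0  1 -2  0  1 -2] [106 115 124 126 126 128 131 134 137 132 120  88  53  40  33  30]
219 [ 0  2 -1  0  1  2  0 -1  1  0  0 -1  0  0  0  0  0  0 -1  0  0] [62 65 69 71 74 78 80 83 85 88 89 91 92 88 77 62]
220 [ 0  0  0  0  0 -1  0  0  0  1  0  0 -1  0  1  0 -1  0 -1  0  0] [57 55 56 59 62 65 69 72 75 77 81 83 85 83 73 60]
221 [ 0  0  0  0  0  0  1  1 -1 -1  0  0  1 -1  1 -1 -1  0  0  1  0] [63 55 54 54 55 55 57 60 63 67 68 73 74 74 65 57]
222 [ 0  0 -1  0  1  0  1  0  0  0  0  0  0  0 -1  1  1 -1 -2 -1  0] [73 66 58 55 53 52 55 59 58 57 58 60 63 63 56 53]
223 [ 0  1 -1  0  1  0  0 -1  1 -1 -1 -2 -1 -1 -1  0  0 -1 -1 -1  0] [76 71 64 62 60 63 69 80 82 75 64 55 53 52 52 50]
224 [-1  0  0  0  0  0  0  1 -1  0 -2 -4 -3 -2  2  0  2 -1  1 -1  0] [ 80  83  87  89  89  93 104 117 120 113  94  69  51  49  45  42]
225 [ 1 -1  0  1  1 -1  0  0 -1 -1  1 -2 -2  0  0  1  1 -1 -1  3  1] [107 115 123 127 128 127 131 135 135 132 121  87  54  39  34  29]
```

Emit:
jog_arm(deltas=[-0.001, 0, 0, 0, 0, 0, 1, -0.0015, 0, 0, 0, 0, 0, 1])

```text
time_s: 13.37
position: [0.445, 0.0562, 0.0577]
tool_rot: [[-0.068, 0.998, 0.001], [0.998, 0.068, 0.0], [0.0, 0.001, -1.0]]
ft_force: [0.6, 6.2, 0.1]
grip_width: 0.0151
```

```bash
python3 p.py t15; python3 q.py t15
```

```text
13.3667 [0.44496 0.0562  0.05766] [0.6  6.17 0.08] [ 0.894 -0.076  0.191] [-0.4  0.   0.   0.1  0.  -0.6]
219 [-1  1  0  0  1  1  0 -2 -1 -1  0  0  0  0  0  0  0  0 -1  1 -1] [62 64 68 71 73 76 79 83 86 88 89 91 91 87 76 62]
220 [ 0  0  0 -1  1 -1  0  1  1  0  0  0  0 -1  1 -1  0 -1  0  0 -2] [56 56 56 59 63 66 69 72 75 78 80 84 85 84 72 61]
221 [-1  0  0  0  1  0  0  1  0 -1  1 -1  0  0  0  0 -1 -1 -1  0  0] [63 57 55 53 55 55 57 61 63 66 70 72 75 74 64 56]
222 [-1 -1  0  0  0  0  2  0  0  1 -1  0  1  0 -2  0  0  1 -1 -1  1] [73 65 58 56 53 53 56 58 58 58 58 59 62 62 57 54]
223 [-1  1 -1  0 -1  0  0  0  0 -1 -4 -6 -2  0 -1  0  0 -1  0  0 -1] [76 70 64 62 60 61 69 77 78 74 65 55 53 52 52 51]
224 [ 0  0 -1  1  1  0  0  0 -2 -2 -6 -8 -4 -2  0 -2  0  0  2  1  0] [ 80  84  87  88  88  92 102 112 116 111  93  67  49  47  46  43]
225 [ 1  0  0  1  1  0  0  0 -1 -1 -1 -3 -1  0  1  2  0 -1 -1  1 -2] [107 115 124 127 127 127 130 133 134 132 120  88  55  39  34  29]
```

Emit:
jog_arm(deltas=[-0.0005, 0, 0, 0, 0, 0, 1, -0.001, 0, 0, 0, 0, 0, 1])

```text
time_s: 13.63
position: [0.445, 0.0555, 0.0577]
tool_rot: [[-0.068, 0.998, 0.001], [0.998, 0.068, 0.001], [0.0, 0.001, -1.0]]
ft_force: [1.0, 5.6, -0.8]
grip_width: 0.0151
```

Emit:
jog_arm(deltas=[-0.0005, 0, 0, 0, 0, 0, 1, -0.001, 0, 0, 0, 0, 0, 1])

```text
time_s: 13.8
position: [0.4451, 0.0548, 0.0577]
tool_rot: [[-0.068, 0.998, 0.001], [0.998, 0.068, 0.001], [0.0, 0.001, -1.0]]
ft_force: [0.7, 5.9, -0.2]
grip_width: 0.015
```

```bash
python3 p.py t16; python3 q.py t16 | sed -n 4,7p
```

```text
13.8 [0.44506 0.05477 0.05766] [ 0.68  5.92 -0.16] [ 0.864 -0.122  0.153] [-0.6  0.1  0.1 -0.   0.1 -0.5]
222 [ 1  0 -1  0  0  0  0  1  0  0 -1 -1  0  0 -1  1 -1  0 -1  0  0] [73 65 58 54 54 53 55 57 57 57 59 60 63 61 56 54]
223 [ 0  1 -2  0  0  0  0 -1  0 -2 -9 -9 -4 -1  1 -1  0 -1  2  1 -1] [77 70 64 62 60 62 68 73 75 72 64 57 51 52 51 52]
224 [ -2   0   0   0   0   0   0   0  -1  -4 -12 -12  -5  -1   1  -1   0  -1
   2   0   0] [ 80  84  87  88  89  93 100 107 111 110  94  68  50  46  45  43]
```

Emit:
jog_arm(deltas=[-0.0005, 0, 0, 0, 0, 0, 1, -0.001, 0, 0, 0, 0, 0, 1])

```text
time_s: 14.07
position: [0.4451, 0.054, 0.0577]
tool_rot: [[-0.068, 0.998, 0.001], [0.998, 0.068, 0.0], [0.0, 0.001, -1.0]]
ft_force: [1.2, 5.6, -0.2]
grip_width: 0.0151
```

Emit:
jog_arm(deltas=[-0.0005, 0, 0, 0, 0, 0, 1])

```text
time_s: 14.15
position: [0.4451, 0.0536, 0.0576]
tool_rot: [[-0.068, 0.998, 0.001], [0.998, 0.068, 0.001], [0.0, 0.001, -1.0]]
ft_force: [0.3, 5.1, -0.2]
grip_width: 0.0146
```

```bash
python3 p.py t17; python3 q.py t17 | sed -n 4,7p
```

```text
14.15 [0.44514 0.05362 0.05764] [ 0.26  5.12 -0.17] [ 0.925 -0.114  0.204] [-0.5 -0.   0.1 -0.  -0.  -0.5]
222 [ 0 -1 -1  1  1  0  0  1  1  0 -2 -2  1  0 -1  1  0  1 -1 -1  1] [74 66 58 54 53 53 55 57 56 58 59 60 63 62 57 54]
223 [ 0  1  0  1  0  0 -1  0  1 -2 -9 -9 -3 -1  1  0  1  0  1  0 -1] [77 70 64 61 61 62 69 73 75 73 64 56 52 53 52 52]
224 [ -1   0   0  -1   0  -1   0   0   0  -3 -11 -11  -6  -1   0  -1   1  -1
   1   0   1] [ 79  84  87  88  88  94 101 107 113 109  95  67  50  47  45  42]
```

```bash
python3 - <<'E'
import cv2,numpy as np
o=[]
for n in ['t12','t14','t17']:
    a=cv2.imread(f'pics/{n}_full.png')[212:232,196:226]
    o.append(cv2.resize(np.clip(a.astype(float)*1.8,0,255).astype(np.uint8),None,fx=13,fy=13,interpolation=0)); 
cv2.imwrite('pics/cmp.png',np.vstack([np.hstack(o[:2]),np.hstack([o[2],o[2]*0])]))
E
```

```text
(no output)
```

View pics/cmp.png

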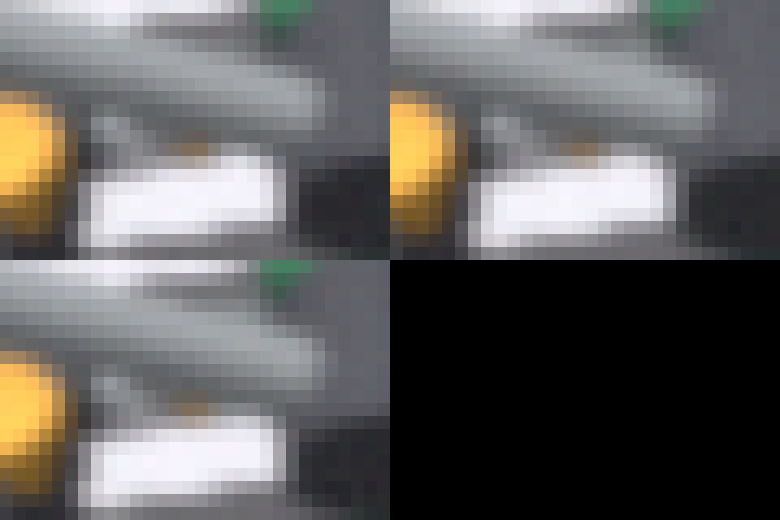

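Emit:
jog_arm(deltas=[-0.0005, 0, 0, 0, 0, 0, 1, -0.001, 0, 0, 0, 0, 0, 1])

```text
time_s: 14.42
position: [0.4452, 0.0529, 0.0577]
tool_rot: [[-0.068, 0.998, 0.001], [0.998, 0.068, 0.001], [0.0, 0.001, -1.0]]
ft_force: [0.0, 6.5, -0.4]
grip_width: 0.015
```

Emit:
jog_arm(deltas=[-0.0005, 0, 0, 0, 0, 0, 1])

```text
time_s: 14.5
position: [0.4452, 0.0525, 0.0577]
tool_rot: [[-0.068, 0.998, 0.001], [0.998, 0.068, 0.001], [0.0, 0.001, -1.0]]
ft_force: [0.8, 5.7, 0.5]
grip_width: 0.0153
```

```bash
python3 p.py t18; python3 q.py t18 | sed -n 4,7p
```

```text
14.5 [0.44522 0.05252 0.05767] [0.82 5.72 0.47] [ 0.896 -0.081  0.202] [-0.6  0.   0.   0.   0.1 -0.6]
222 [ 1  0 -1  1  0 -1  1  1  2  1 -2 -1  0  0  0  0 -1  1 -1 -1  1] [74 65 57 55 53 54 56 56 57 58 59 61 62 61 58 54]
223 [ 1  2 -1  0  0  1  0  0  3  1 -8 -9 -3  0  0  0  0 -1  0  0 -1] [76 70 65 62 61 64 72 74 75 73 65 56 52 52 52 51]
224 [ -1   0   0   1   0  -1   1   1   0  -2 -11 -11  -5  -1   0  -1   1   1
   0   1   2] [ 81  83  87  89  89  94 102 108 113 111  94  67  50  47  47  41]
```

Emit:
jog_arm(deltas=[-0.0005, 0, 0, 0, 0, 0, 1, -0.001, 0, 0, 0, 0, 0, 1])

```text
time_s: 14.77
position: [0.4453, 0.0518, 0.0577]
tool_rot: [[-0.068, 0.998, 0.001], [0.998, 0.068, 0.0], [0.0, 0.001, -1.0]]
ft_force: [0.8, 4.8, 0.8]
grip_width: 0.015
```

Emit:
jog_arm(deltas=[-0.0005, 0, 0, 0, 0, 0, 1])

```text
time_s: 14.85
position: [0.4453, 0.0514, 0.0577]
tool_rot: [[-0.068, 0.998, 0.001], [0.998, 0.068, 0.001], [0.0, 0.001, -1.0]]
ft_force: [0.2, 6.0, 0.0]
grip_width: 0.0154
```

```bash
python3 p.py t19; python3 q.py t19 | sed -n 4,7p; python3 - <<'E'
import cv2
a=cv2.imread('pics/t19_full.png');cv2.imwrite('pics/t19z.png',cv2.resize(a[180:250,190:290],None,fx=8,fy=8,interpolation=cv2.INTER_LANCZOS4))
E
```

```text
14.85 [0.4453  0.05139 0.05766] [0.2  5.95 0.04] [ 0.876 -0.097  0.226] [-0.6  0.   0.1 -0.  -0.  -0.6]
222 [-1  0  0  0  0  0  1  1  3  2 -2  0  0 -1 -1  1 -1  1  0 -2  1] [73 65 58 55 54 55 56 56 58 57 58 60 62 61 57 55]
223 [ 1  1 -1  0  0  1  0  1  6  2 -8 -9 -3  0  0  0  1  0  1 -1 -3] [76 71 65 62 62 67 73 74 75 73 64 56 52 53 53 52]
224 [  0   0   0   0   0   0   1   1   2  -1 -10 -11  -6  -1  -1  -1   1   0
   1   0  -1] [ 79  83  87  89  89  96 104 108 113 109  94  66  50  47  46  42]
```

View pics/t19z.png

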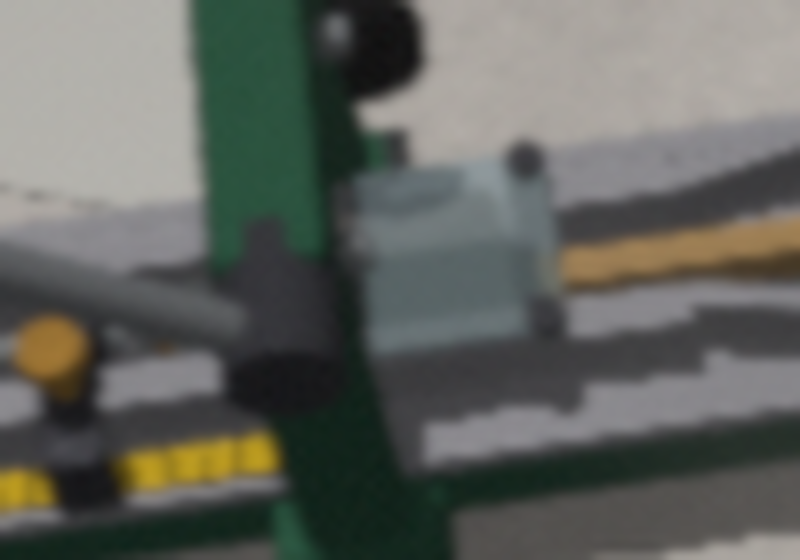

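Emit:
jog_arm(deltas=[-0.0005, 0, 0, 0, 0, 0, 1, -0.001, 0, 0, 0, 0, 0, 1])

```text
time_s: 15.12
position: [0.4452, 0.051, 0.0576]
tool_rot: [[-0.068, 0.998, 0.001], [0.998, 0.068, 0.001], [0.001, 0.001, -1.0]]
ft_force: [1.2, 11.8, 0.7]
grip_width: 0.0151
```

Emit:
jog_arm(deltas=[-0.0005, 0, 0, 0, 0, 0, 1])

```text
time_s: 15.2
position: [0.4452, 0.051, 0.0576]
tool_rot: [[-0.068, 0.998, 0.0], [0.998, 0.068, 0.002], [0.002, 0.001, -1.0]]
ft_force: [0.7, 14.0, 2.7]
grip_width: 0.015
```

```bash
python3 p.py t20; python3 q.py t20 | sed -n 4,7p
```

```text
15.2 [0.44517 0.05099 0.05765] [ 0.68 14.05  2.7 ] [ 2.13  -0.117  0.276] [-0.4 -0.1  0.   0.5  0.2 -0.5]
222 [-1  0  0  0  0  0  0  0  2  2 -3 -2  0 -1  0  1 -1  1  0 -1  1] [73 65 58 54 53 54 57 56 56 57 58 61 63 61 57 55]
223 [ 0  1 -1  0  1  0  0  1  6  2 -7 -9 -3 -1 -1  1  0 -1  0  0  0] [76 71 64 62 62 67 73 74 75 73 64 55 53 52 51 51]
224 [ -1   0   0   0   0  -1   0   2   2  -1 -10 -11  -6  -1   0  -1   1   1
   0   0   0] [ 80  83  87  88  90  96 104 109 113 109  94  67  50  47  47  42]
```

```bash
python3 o.py
```

```text
15.3 [0.4451 0.051  0.0576] [ 0.68 11.39  1.05] [ 1.722 -0.143  0.219] 0.014937072284741955 [-0.0677  0.9977  0.0019] [ 0.1  0.  -0.1 -0.2  0.1  0.1]
```

Emit:
jog_arm(deltas=[0, 0, 0, 0, 0, 0, 1, 0, 0, 0, 0, 0, 0, 1, 0, 0, 0, 0, 0, 0, 1, 0, 0, 0, 0, 0, 0, 1])

```text
time_s: 15.63
position: [0.4451, 0.0511, 0.0577]
tool_rot: [[-0.068, 0.998, 0.0], [0.998, 0.068, 0.002], [0.002, 0.001, -1.0]]
ft_force: [1.0, 11.9, 0.9]
grip_width: 0.0147
```

Emit:
jog_arm(deltas=[0, 0, 0, 0, 0, 0, 1, 0, 0, 0, 0, 0, 0, 1, 0, 0, 0, 0, 0, 0, 1, 0, 0, 0, 0, 0, 0, 1])

```text
time_s: 15.97
position: [0.4451, 0.051, 0.0577]
tool_rot: [[-0.068, 0.998, 0.0], [0.998, 0.068, 0.002], [0.002, 0.001, -1.0]]
ft_force: [0.5, 11.4, 0.5]
grip_width: 0.015
```

```bash
python3 p.py t21; python3 q.py t21 | sed -n 4,7p
```

```text
15.9667 [0.44514 0.05103 0.05765] [ 0.48 11.4   0.52] [ 1.72  -0.133  0.24 ] [ 0.1 -0.1 -0.  -0.1  0.  -0.1]
222 [-1 -1  0  0 -1  1  0  0  1  1 -2 -1  1  0  0  2  0  1  0 -2  0] [73 64 59 54 53 54 56 56 57 58 59 61 63 62 57 55]
223 [ 0  1  0  0  0  0  0  2  6  2 -8 -9 -4  0  0  1  0 -1 -1  0 -2] [77 70 64 62 63 67 73 74 75 72 65 56 53 52 52 49]
224 [ -1   0   0   0   0  -1   0   2   2  -1 -11 -12  -6  -2   1  -1   2   0
   2  -1   0] [ 80  83  87  88  90  96 103 108 112 110  94  68  50  48  46  43]
```

View pics/t21.png

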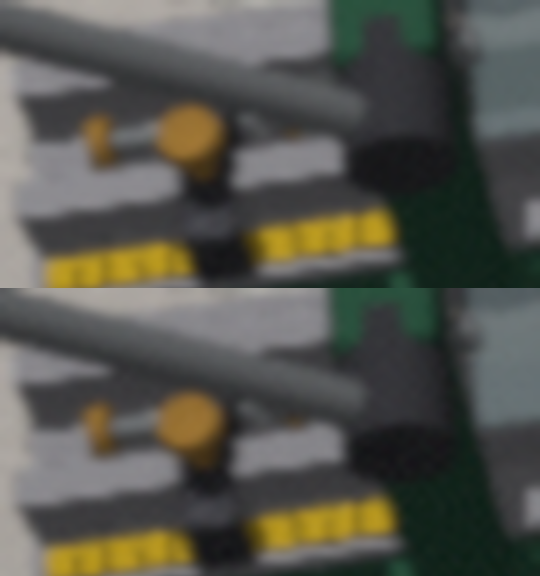

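Emit:
jog_arm(deltas=[0.0005, 0, 0, 0, 0, 0, 1, 0.001, 0, 0, 0, 0, 0, 1, 0.0015, 0, 0, 0, 0, 0, 1, 0.0025, 0, 0, 0, 0, 0, 1, 0.004, 0, 0, 0, 0, 0, 1, 0.007, 0, 0, 0, 0, 0, 1, 0.013, 0, 0, 0, 0, 0, 1, 0.021, 0, 0, 0, 0, 0, 1, 0.032, 0, 0, 0, 0, 0, 1, 0.045, 0, 0, 0, 0, 0, 1, 0.06, 0, 0, 0, 0, 0, 1, 0.075, 0, 0, 0, 0, 0, 1])

```text
time_s: 17.07
position: [0.4415, 0.1074, 0.0577]
tool_rot: [[-0.068, 0.998, 0.001], [0.998, 0.068, 0.0], [0.0, 0.001, -1.0]]
ft_force: [0.1, -0.9, -0.7]
grip_width: 0.0148
```

Emit:
jog_arm(deltas=[0.02, 0, 0, 0, 0, 0, 1, 0.045, 0, 0, 0, 0, 0, 1, 0.07, 0, 0, 0, 0, 0, 1, 0.095, 0, 0, 0, 0, 0, 1, 0.115, 0, 0, 0, 0, 0, 1, 0.13, 0, 0, 0, 0, 0, 1, 0.13, 0, 0, 0, 0, 0, 1, 0.13, 0, 0, 0, 0, 0, 1, 0.13, 0, 0, 0, 0, 0, 1])

```text
time_s: 17.82
position: [0.435, 0.2031, 0.0576]
tool_rot: [[-0.068, 0.998, 0.001], [0.998, 0.068, -0.0], [-0.0, 0.001, -1.0]]
ft_force: [-0.8, 1.0, -1.1]
grip_width: 0.0154
```

```bash
python3 p.py t22; python3 q.py t22 | sed -n 4,7p; python3 - <<'E'
import cv2
a=cv2.imread('pics/t22_full.png');cv2.imwrite('pics/t22z.png',cv2.resize(a[170:260,190:350],None,fx=5,fy=5,interpolation=cv2.INTER_LANCZOS4))
E
```

```text
17.8167 [0.43498 0.20313 0.05762] [-0.84  0.96 -1.12] [0.029 0.003 0.019] [-0.9 -0.1  0.1  0.1  0.1 -0. ]
222 [-1 -1 -1  0  0  0  0  1  3  3 -2 -1  0  0  0  1  0  2 -1 -2  1] [73 65 58 54 54 55 57 57 57 57 59 61 62 62 58 54]
223 [ -1   1   0   1   0  -1  -1   1   5   2  -8 -10  -3   0   0   0   1  -1
   1  -1  -2] [77 71 63 61 61 67 73 74 74 73 65 56 52 53 52 52]
224 [ -1   0   0   0   1   0   0   2   2  -1 -10 -10  -5  -1   1  -1   1   0
```

View pics/t22z.png

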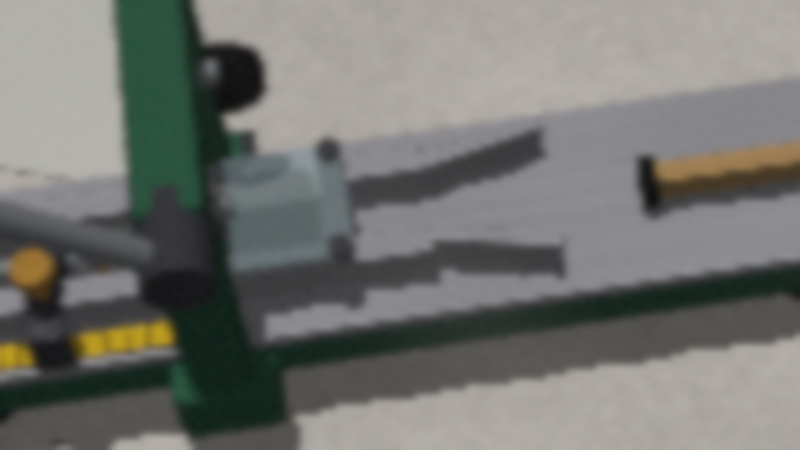

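Emit:
jog_arm(deltas=[0, 0, -0.03, 0, 0, 0, 1, 0, 0, -0.075, 0, 0, 0, 1, 0, 0, -0.115, 0, 0, 0, 1, 0, 0, -0.14, 0, 0, 0, 1, 0, 0, -0.14, 0, 0, 0, 1, 0, 0, -0.14, 0, 0, 0, 1])

```text
time_s: 18.42
position: [0.4352, 0.2029, 0.163]
tool_rot: [[-0.067, 0.998, 0.002], [0.998, 0.067, 0.0], [0.0, 0.002, -1.0]]
ft_force: [0.3, -0.5, -1.0]
grip_width: 0.0151
```

```bash
python3 o.py; python3 - <<'E'
from h import *
im=eyes.get_image('wrist')[:,:,::-1];cv2.imwrite('pics/w22.png',im)
a=cv2.imread('pics/wrist4.png')
cv2.imwrite('pics/w22c.png',cv2.resize(np.hstack([a[90:430,270:390],im[90:430,270:390]]),None,fx=1.7,fy=1.7,interpolation=2))
print(move((.6668,.0626,.16),RT(np.pi/2+.0342)))
E
```

```text
18.4167 [0.4352 0.2029 0.163 ] [ 0.31 -0.54 -0.99] [0.023 0.037 0.037] 0.015108342455301491 [-6.680e-02  9.978e-01  2.000e-04] [ 0.2  2.   2.2  0.  -0.6  0.1]
[-2.0737e-01  2.9633e-01  2.6600e-03 -0.0000e+00  3.0000e-05  1.0450e-02]
```

View pics/w22c.png

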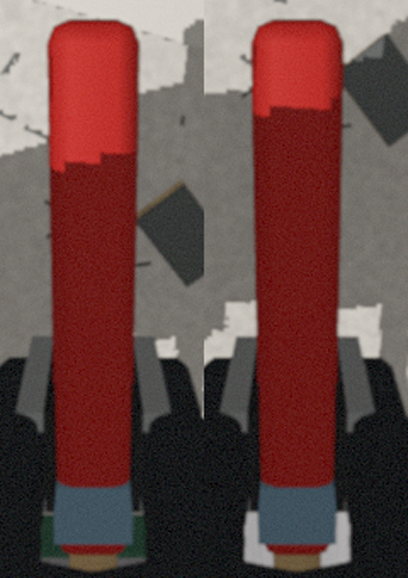

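No slip in the grip: the grip end and collar sit at the same pixels as before the push. Now back over the rest.

Emit:
jog_arm(deltas=[-0.02, 0.028, 0.003, 0, 0, 0.002, 1, -0.045, 0.064, 0.003, 0, 0, 0.004, 1, -0.072, 0.103, 0.003, 0, 0, 0.006, 1, -0.1, 0.143, 0.003, 0, 0, 0.008, 1, -0.128, 0.183, 0.003, 0, 0, 0.0104, 1, -0.156, 0.223, 0.003, 0, 0, 0.0104, 1, -0.18, 0.257, 0.003, 0, 0, 0.0104, 1, -0.198, 0.283, 0.003, 0, 0, 0.0104, 1, -0.2074, 0.2963, 0.003, 0, 0, 0.0104, 1, -0.2074, 0.2963, 0.003, 0, 0, 0.0104, 1, -0.2074, 0.2963, 0.003, 0, 0, 0.0104, 1, -0.2074, 0.2963, 0.003, 0, 0, 0.0104, 1])

```text
time_s: 19.47
position: [0.6662, 0.0637, 0.1595]
tool_rot: [[-0.035, 0.999, -0.002], [0.999, 0.035, 0.0], [0.001, -0.002, -1.0]]
ft_force: [-0.1, -0.0, -1.4]
grip_width: 0.0153
```

Emit:
jog_arm(deltas=[0, 0, 0, 0, 0, 0, 1, 0, 0, 0, 0, 0, 0, 1, 0, 0, 0, 0, 0, 0, 1])

```text
time_s: 19.72
position: [0.6668, 0.0638, 0.1609]
tool_rot: [[-0.036, 0.999, 0.001], [0.999, 0.036, 0.0], [0.0, 0.001, -1.0]]
ft_force: [-0.1, 0.1, -0.2]
grip_width: 0.0151
```

```bash
python3 o.py; python3 - <<'E'
from h import *
print(move((.6668,.0626,.036),RT(np.pi/2+.0342)))
E
```

```text
19.7167 [0.6668 0.0638 0.1609] [-0.11  0.12 -0.2 ] [ 0.031  0.014 -0.022] 0.015062060940084759 [-3.580e-02  9.994e-01  1.000e-04] [-0.1  0.1 -0.3  0.1 -0.  -0. ]
[-1.5800e-03 -2.4000e-04  1.6649e-01  3.3000e-04 -3.0000e-05  5.0000e-04]
```

Emit:
jog_arm(deltas=[-0.0016, 0, 0.03, 0, 0, 0.0005, 1, -0.0016, 0, 0.07, 0, 0, 0.0005, 1, -0.0016, 0, 0.105, 0, 0, 0.0005, 1, -0.0016, 0, 0.135, 0, 0, 0.0005, 1, -0.0016, 0, 0.152, 0, 0, 0.0005, 1, -0.0016, 0, 0.16, 0, 0, 0.0005, 1, -0.0016, 0, 0.1635, 0, 0, 0.0005, 1, -0.0016, 0, 0.1655, 0, 0, 0.0005, 1, -0.0016, 0, 0.1665, 0, 0, 0.0005, 1, -0.0016, 0, 0.1665, 0, 0, 0.0005, 1, -0.0016, 0, 0.1665, 0, 0, 0.0005, 1])

```text
time_s: 20.63
position: [0.6678, 0.0621, 0.0366]
tool_rot: [[-0.034, 0.999, 0.002], [0.999, 0.034, -0.0], [-0.0, 0.002, -1.0]]
ft_force: [0.9, -0.1, -0.6]
grip_width: 0.0152
```

```bash
python3 o.py
```

```text
20.6333 [0.6678 0.0621 0.0366] [ 0.87 -0.14 -0.63] [ 0.026  0.009 -0.014] 0.015192048159055758 [-3.360e-02  9.994e-01 -1.000e-04] [-0.1  0.1  0.2 -0.  -0.   0.1]
```

Emit:
jog_arm(deltas=[0, -0.001, 0.001, 0, 0, 0, 1, 0, -0.001, 0.002, 0, 0, 0, 1, 0, -0.001, 0.0025, 0, 0, 0, 1, 0, -0.001, 0.0025, 0, 0, 0, 1, 0, -0.001, 0.0025, 0, 0, 0, 1])

```text
time_s: 21.05
position: [0.6667, 0.062, 0.0346]
tool_rot: [[-0.034, 0.999, 0.001], [0.999, 0.034, 0.0], [-0.0, 0.001, -1.0]]
ft_force: [-1.8, 0.5, 4.8]
grip_width: 0.0151
```

```bash
python3 o.py
```

```text
21.05 [0.6667 0.062  0.0346] [-1.82  0.47  4.82] [-0.046  0.425 -0.036] 0.015081833835525483 [-0.0336  0.9994 -0.    ] [-0.  -0.1  0.   0.1 -0.1 -0. ]
```

Emit:
jog_arm(deltas=[0, 0, 0, 0, 0, 0, -1, 0, 0, 0, 0, 0, 0, -1, 0, 0, 0, 0, 0, 0, -1, 0, 0, 0, 0, 0, 0, -1, 0, 0, 0, 0, 0, 0, -1, 0, 0, 0, 0, 0, 0, -1, 0, 0, 0, 0, 0, 0, -1, 0, 0, 0, 0, 0, 0, -1])

```text
time_s: 21.72
position: [0.6667, 0.0621, 0.0339]
tool_rot: [[-0.034, 0.999, 0.001], [0.999, 0.034, 0.0], [0.0, 0.001, -1.0]]
ft_force: [0.9, -0.9, 0.7]
grip_width: 0.0854
```

Emit:
jog_arm(deltas=[0, 0, -0.01, 0, 0, 0, -1, 0, 0, -0.03, 0, 0, 0, -1, 0, 0, -0.06, 0, 0, 0, -1, 0, 0, -0.1, 0, 0, 0, -1, 0, 0, -0.15, 0, 0, 0, -1, 0, 0, -0.2, 0, 0, 0, -1, 0, 0, -0.22, 0, 0, 0, -1, 0, 0, -0.22, 0, 0, 0, -1, 0, 0, -0.22, 0, 0, 0, -1, 0, 0, -0.22, 0, 0, 0, -1])

```text
time_s: 22.55
position: [0.6659, 0.062, 0.1976]
tool_rot: [[-0.034, 0.999, -0.001], [0.999, 0.034, 0.0], [0.0, -0.001, -1.0]]
ft_force: [0.2, -0.4, -0.3]
grip_width: 0.0859
```

```bash
python3 o.py; python3 p.py t30; python3 q.py t30|sed -n 4,7p; python3 - <<'E'
from h import *
T=pose();np.save('T30.npy',T);im=eyes.get_image('wrist')[:,:,::-1];cv2.imwrite('pics/w30.png',im)
cv2.imwrite('pics/w30b.png',cv2.resize(im,(800,600),interpolation=2))
E
```

```text
22.55 [0.6659 0.062  0.1976] [ 0.25 -0.41 -0.28] [-0.02   0.003 -0.007] 0.08585303029009671 [-3.360e-02  9.994e-01  3.000e-04] [0.  0.9 0.7 0.  0.1 0. ]
22.55 [0.66591 0.06204 0.19762] [ 0.25 -0.41 -0.28] [-0.02   0.003 -0.007] [0.  0.9 0.7 0.  0.1 0. ]
222 [2 3 4 4 3 2 3 2 5 5 1 1 2 1 2 3 2 4 2 2 3] [77 68 60 57 55 57 59 59 59 59 60 63 65 64 60 57]
223 [ 1  4  3  4  4  3  3  4  9  5 -4 -6  0  3  2  3  3  2  3  2  2] [80 75 67 65 64 71 75 78 78 76 67 58 55 55 55 53]
224 [ 2  3  4  4  4  3  3  5  7  3 -6 -6  0  3  3  1  3  3  4  1  3] [ 83  88  90  92  93 101 107 113 118 115  98  70  52  49  49  46]
225 [4 3 4 4 6 5 5 5 5 4 3 2 4 6 5 4 3 2 1 4 0] [110 120 129 132 132 133 136 137 138 138 126  92  57  42  37  31]
```

View pics/w30b.png

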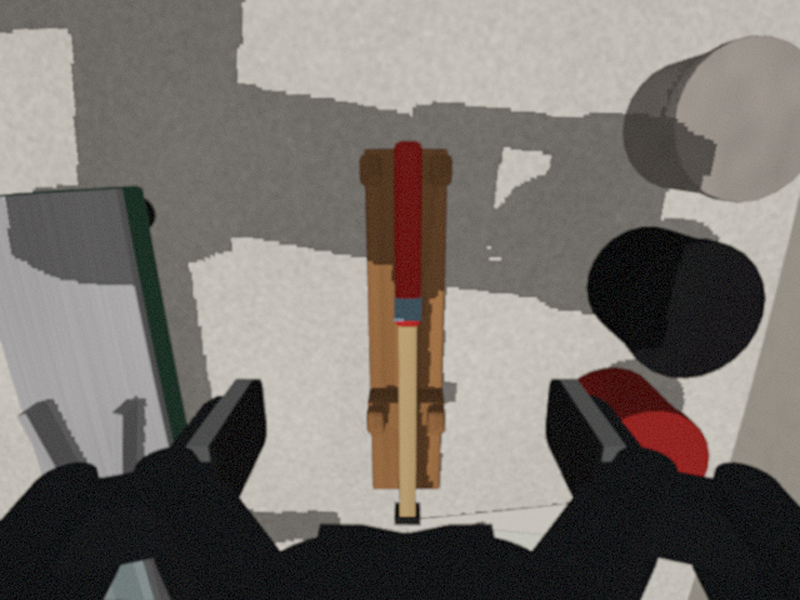

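View pics/t30_full.png

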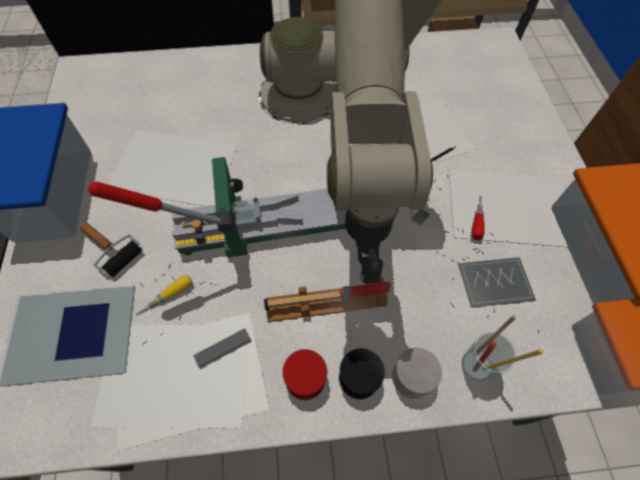

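```bash
python3 - <<'E'
import cv2,numpy as np
g=lambda f:cv2.cvtColor(cv2.imread(f),cv2.COLOR_BGR2GRAY).astype(np.float32)
a=g('pics/scene0.png')
for n in ['t12','t21','t22','t30']:
    b=g(f'pics/{n}_full.png')
    w=lambda x,y,s=14:(cv2.createHanningWindow((s,s),5))
    out=[]
    for (x,y) in [(188,218),(195,235)]:
        A=a[y:y+16,x:x+16];B=b[y:y+16,x:x+16]
        out.append(np.round(cv2.phaseCorrelate(A-A.mean(),B-B.mean(),cv2.createHanningWindow((16,16),5))[0],2))
    print(n,out)
from rig import env,close_job
print(env.observe()['time_s']); print(close_job())
E
```

```text
t12 [array([-0.05, -0.23]), array([-0.16, -0.06])]
t21 [array([-0.07, -0.15]), array([-0.41, -0.  ])]
t22 [array([ 0.11, -0.22]), array([-0.22, -0.15])]
t30 [array([ 0.06, -0.27]), array([-0.08, -0.27])]
22.7
the job is handed in; nothing more can be done
None
```

I fed the strip home against the length stop with the push stick, laid the stick back in its rest and handed the job in at about 22.7 s. The hand-in gives no verdict, so these are my own checks.

- **Feed:** I gripped the stick on its red grip, lifted it clear and pushed the strip past the spring pad. The drag after the pad was about 5.5–6 N.
- **Pressing home:** The push rose sharply on reaching the stop and settled at about 11.4 N. That is roughly 5.5 N above the drag, and I held it for about 0.8 s. One reading peaked briefly at 14 N (about 8 N above the drag), which is close to the clamp's 9 N slip limit.
- **Stop:** Comparing the scene images before and after, the stop moved by less than about 0.3 pixel (about 0.7 mm). That is within the measurement noise.
- **Strip:** After I drew the stick out, the picture around the stop's tip was unchanged. I could not measure the remaining contact force between strip and stop directly.
- **Stick:** It did not slip in the gripper. It is released and lies centred in both saddles with its nose the way it was.
- **Other things on the bench:** None of those in view in the last scene picture looks moved. The arm covers part of the pencil and offcut there, so I could not fully check those two.

**Disagreement:** the heights I fitted from the two fixed cameras came out 5–9 mm lower than stated. The wrist-camera heights for the stick and strip agreed to about 1–3 mm, so I used the stated heights.

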